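Gather printed parts in the pour corner of a tote

TASK

Pick up the parts tote by the grip of its handle, gently (the handle is a thin-walled print: grip it with no more than 40 N), and carry it level until it is over the lined steel tray. There, tip it towards its pour corner (the cut-off corner with the flared lip) until all five printed parts have slid into that corner, without touching the parts or spilling any. Finish while still holding the tote still like that, tilted, with the pour corner above the tray and the tote clear of it; do not put it down or let go, and leave the other things on the bench where they are.

Things in the scene. Friction and masses are not known exactly. Their poses are not given: they have to be found in the camera images.
- tote: grey open plastic tote, 200 (its x) x 150 (its y) x 60 mm high, walls and floor 3 mm, 0.25 to 0.42 kg, with a fixed white arched handle: an arm rises from the middle of each short wall and a straight bar joins them along the tote's x. Origin: centre of its underside; z up. The corner at (+x, +y) is the pour corner.
- tote_grip (a point): centre of the handle's grip, midway along the bar, 112 mm above the tote's underside. The grip is a straight block 100 mm long (along the tote's x), 24 mm wide (along its y), 24 mm tall, with 70 mm of free space from its underside to the parts below. Axes as the tote's.
- tote_corner (a point): the pour corner: cut off over 45 x 45 mm, its wall only 42 mm high with a lip flaring outwards by 18 mm. This point: middle of the cut, where its inner face meets the tote's floor, at (75.4, 50.4, 3) mm in the tote's frame; axes as the tote's. Parts slide on the floor from 14 degrees of tilt, along a wall into a corner from about 25; one may wedge.
- tray_center (a point): centre of the lined floor of the fixed steel tray, 240 (its x) x 200 (its y) mm outside, rim 26 mm above the bench, black rubber liner 5 mm above the bench. z up.
- tray: the same tray; origin: centre of its underside, on the bench.
- cell_cube_center (a point): centre of a loose white printed part in the tote: open-strut cube 24 x 24 x 24 (mm), 11 to 14 g
- hub_center (a point): centre of a loose white printed part in the tote: flanged round hub, flange diameter 28 and 7 thick, boss diameter 18, 20 tall in all (mm), 11 to 14 g
- gear_center (a point): centre of a loose white printed part in the tote: small spur gear, diameter 29, 12 thick (mm), 11 to 14 g
- angle_bracket_center (a point): centre of a loose white printed part in the tote: L-shaped angle bracket 28 x 20 x 20, walls 6 (mm), 11 to 14 g
- hex_spacer_center (a point): centre of a loose white printed part in the tote: hexagonal spacer, about 26 across, 18 tall (mm), 11 to 14 g
- sample_block: bystander, leave alone: white open-strut block, a 50 cube, between the tote and the tray (mm); origin at the centre of its underside
- black_puck: bystander, leave alone: black ribbed puck, diameter 52, 30 tall (mm); origin at the centre of its underside
- caliper: bystander, leave alone: digital caliper lying flat, 230 long, beyond the tote and tray (mm); origin at the centre of its underside
- jar: bystander, leave alone: clear jar with black lid, diameter 60, 75 tall (mm); origin at the centre of its underside
- lattice_tube: bystander, leave alone: cream lattice tube standing upright, diameter 48, 110 tall (mm); origin at the centre of its underside
- metal_clevis: bystander, leave alone: dark metal clevis, base 60 x 30, 50 tall (mm); origin at the centre of its underside
- deburrer: bystander, leave alone: deburring tool with black handle, 150 long, lying flat (mm); origin at the centre of its underside

How it is judged:
By the outcome, as a careful person would: the job done as asked, in the order asked, and still so for the second after the job is handed in, while the arm keeps its last pose, push and grip.
It also fails if it takes over 56 s, if anything falls off the work surface, if the arm or the gripper's body presses on something with over 40 N, if the wrist force passes 120 N, or if a joint passes its speed limit or range.

ROBOT

A 7-joint arm with a two-finger parallel gripper is mounted at the origin on the work surface. World frame = base frame: x ahead of the robot, y to its left, z up, the work surface at z = 0. Lengths are in m, angles in rad, forces in N, time in s.
With the tool pointing down it reaches from about 0.425 to 0.875 m from the base axis. Payload 4.7 kg.
Tool frame: the origin (TCP) lies between the finger pads; the fingertips stand 11 mm ahead of it and the grasp point (between the pads) lies 8 mm behind it; z points along the fingers, y is the direction in which the jaws open and shut (so a half turn about z gives the same grasp; the last joint's range is limited). The gripper opens to 87 mm and grips with 3 to 60 N. Pads are 19 mm wide; open, the fingers measure 117 mm over their backs; the gripper's body (75 mm by 190 mm) begins 51 mm behind the grasp point.
Start: joints at [1.224, 0.321, -0.07, 1.45, 0.023, 1.371, -0.057], TCP at [0.229, -0.608, 0.205] pointing down, gripper open.
Joint ranges: [-2.86, 2.86], [-0.3, 2.09], [-1.38, 1.24], [0.06, 2.45], [-1.56, 4.7], [0.09, 2.05], [-2.69, 2.69]. Speed limits (rad/s): [2.57, 2.57, 3.14, 3.14, 3.14, 3.14, 3.14].

INTERFACE

Orientations are given as a rotation vector (axis times angle).
In Python, from bench import ctrl gives the robot as it stands.
- The arm moves only by the tool servo_tool, never from a script. Its argument "series" is a list of rows, each an object with "travel": the shift along the tool's x, y, z in m, a list of three; "angular": the turn, a rotation vector about the tool's x, y, z in rad, a list of three. A call has 1 to 5 rows; each row shifts and turns the commanded pose from where the row before left it, along the tool's axes as they then stand; what a row does not reach is not made up. A row lasts 1/10 s, in which the tool goes at most 50 mm and 8.59 degrees, less where a joint would pass 70% of its speed; a pose out of reach is approached as far as the arm can. A call with a gripper value outside its range is refused whole. "claw" is the finger opening in m, from 0 to 0.087, set as the call begins (left out, the last holds). The fingers move at their own pace and stop on an object; "squeeze" is the grip in N (left out, the last holds). Time passes only in rows, so rows that do not move let the fingers close. It gives the time, the measured TCP pose, the force and the opening at its end, in the units of the state.
- ctrl.get_state(): the state, without advancing time (a new reading comes with each control period).
- ctrl.get_image(name): name is "side" or "top"; returns the picture (400x640x3 uint8, red, green, blue); there is no depth.
- ctrl.calibration(name): a dict with "fx", "fy", "cx", "cy" (pixels), "rvec" (rotation vector, rad) and "tvec" (3), from world to camera coordinates, as OpenCV has them. Camera axes: x right, y down, z forward; pixel columns grow to the right and rows downward; lengths in m; the calibration is good to about 2 mm. A picture is of the moment at which its call begins. calibration takes no time and is no camera call.
- ctrl.close_job(): hands the job in, once; it reports no verdict.
The state is a dict: "time": time; "joint_positions": joint angles; "qd": joint speeds; "joint_torque": joint torques, N m; "position": TCP position; "tool_rot": TCP orientation; "ft_force": force on the tool from outside, world axes, zero at the start; "torque": the same for the moment, N m; "grip_width": opening from 0.0 (shut) to 1.0 (fully open).
Only numpy, scipy, OpenCV 4.12 (cv2) and the standard library are available. Lean on these libraries where they do the work, as an engineer would, in place of code of your own. Each camera call takes 0.05 s, during which the arm holds its last target.

## Working session

There is one attempt and no reset: what is moved stays moved. The work goes in short steps, Python scripts to look and compute and a tool call to move; the robot and the scene stay as the last step left them, time stands still between calls to the robot, and variables do not carry over. Pictures are saved under pics/ and viewed, and the job is handed in when it is done.

Besides the shell and the picture viewer there is one more tool, called after "Emit:" by a JSON object that holds its "name" and its "arguments". servo_tool: Moves the arm, as the interface text tells. Its arguments: {"type":"object","properties":{"series":{"type":"array","items":{"type":"object","properties":{"travel":{"type":"array","items":{"type":"number"}},"angular":{"type":"array","items":{"type":"number"}}}}},"claw":{"type":"number"},"squeeze":{"type":"number"}},"required":["series"]}

```bash
mkdir -p pics; ls; python3 - <<'E'
from bench import ctrl
import cv2
s=ctrl.get_state(); print({k:(v if not hasattr(v,'__len__') else [round(float(x),3) for x in v]) for k,v in s.items()})
for n in('side','top'):
    print(n,ctrl.calibration(n)); cv2.imwrite(f'pics/{n}0.png',cv2.cvtColor(ctrl.get_image(n),cv2.COLOR_RGB2BGR))
E
```

```text
pics
{'time': 0.0, 'joint_positions': [1.224, 0.322, -0.07, 1.452, 0.023, 1.371, -0.057], 'qd': [-0.001, 0.001, -0.0, 0.001, -0.001, -0.001, -0.001], 'joint_torque': [-0.001, -49.129, -0.404, -31.253, -0.064, 0.044, 0.0], 'position': [0.229, -0.608, 0.204], 'tool_rot': [-3.089, -0.563, 0.001], 'ft_force': [-0.286, -0.525, -0.924], 'torque': [0.01, -0.022, 0.031], 'grip_width': 0.998518801445897}
side {'fx': 513.5344891600583, 'fy': 513.5344891600583, 'cx': 320.7846297711627, 'cy': 200.01219553100066, 'rvec': array([ 2.07312692, -0.13045613,  0.05118892]), 'tvec': array([-0.57475605,  0.15604476,  1.67455393])}
top {'fx': 381.27321025912715, 'fy': 381.27321025912715, 'cx': 321.9099287043142, 'cy': 201.89119083214595, 'rvec': array([ 2.14076914, -2.18435533,  0.14860253]), 'tvec': array([0.01390062, 0.6021691 , 1.14972485])}
```

View pics/side0.png

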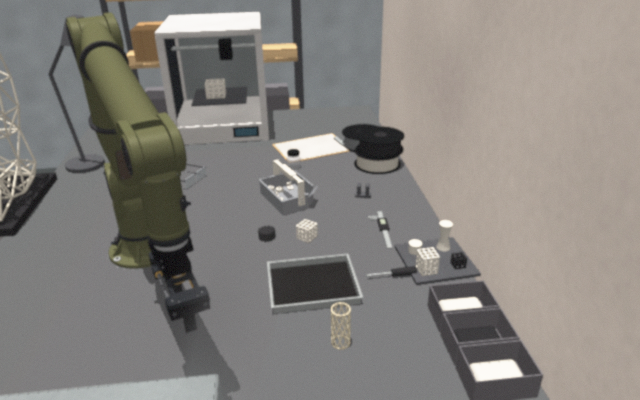

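View pics/top0.png

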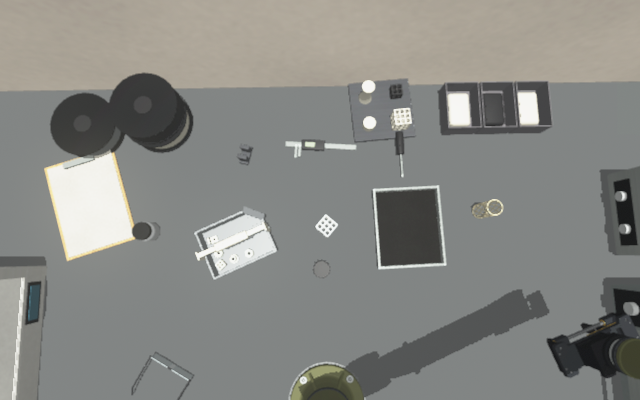

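```bash
cat > h.py <<'E'
import numpy as np,cv2
from bench import ctrl
def cam(n):
    c=ctrl.calibration(n);R=cv2.Rodrigues(np.array(c['rvec']))[0];K=np.array([[c['fx'],0,c['cx']],[0,c['fy'],c['cy']],[0,0,1]]);return K,R,np.array(c['tvec'])
def ray(n,p):
    K,R,t=cam(n);d=R.T@np.linalg.inv(K)@np.array([p[0],p[1],1.]);return -R.T@t,d
def onz(n,p,z):
    o,d=ray(n,p);return o+d*(z-o[2])/d[2]
def proj(n,X):
    K,R,t=cam(n);q=K@(R@np.array(X)+t);return q[:2]/q[2]
def tri(pa,pb):
    o1,d1=ray('top',pa);o2,d2=ray('side',pb);d1/=np.linalg.norm(d1);d2/=np.linalg.norm(d2)
    s=np.linalg.lstsq(np.c_[d1,-d2],o2-o1,rcond=None)[0];a=o1+s[0]*d1;b=o2+s[1]*d2;return (a+b)/2,np.linalg.norm(a-b)
def snap(n,name):
    im=cv2.cvtColor(ctrl.get_image(n),cv2.COLOR_RGB2BGR);cv2.imwrite(f'pics/{name}.png',im);return im
def crop(im,x0,y0,w,h,s,name):
    cv2.imwrite(f'pics/{name}.png',cv2.resize(im[y0:y0+h,x0:x0+w],None,fx=s,fy=s,interpolation=cv2.INTER_CUBIC))
E
python3 - <<'E'
from h import *
a=cv2.imread('pics/top0.png');b=cv2.imread('pics/side0.png')
crop(a,185,195,100,90,6,'ct');crop(b,250,145,80,75,8,'cs')
print(onz('top',(236,242),0.06),onz('top',(409,227),.026))
for n,p in(('tray corners',[(374,187),(438,186),(445,264),(379,268)]),):
    print([onz('top',q,.026).round(3) for q in p])
print([ (q,onz('top',q,.0).round(3)) for q in [(326,228),(321,269),(480,211),(400,130)]])
E
```

```text
[0.4829931  0.26295142 0.06      ] [ 0.51937115 -0.26903407  0.026     ]
[array([ 0.648, -0.164,  0.026]), array([ 0.647, -0.368,  0.026]), array([ 0.403, -0.375,  0.026]), array([ 0.395, -0.17 ,  0.026])]
[((326, 228), array([ 0.523, -0.01 ,  0.   ])), ((321, 269), array([0.395, 0.009, 0.   ])), ((480, 211), array([ 0.568, -0.507,  0.   ])), ((400, 130), array([ 0.841, -0.261,  0.   ]))]
```

View pics/ct.png

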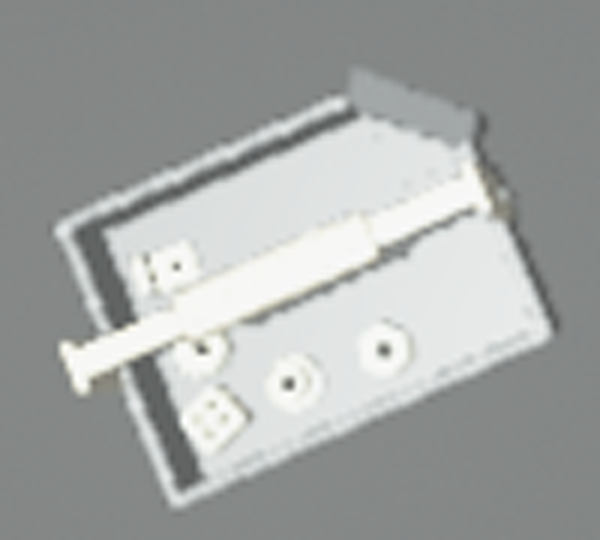

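View pics/cs.png

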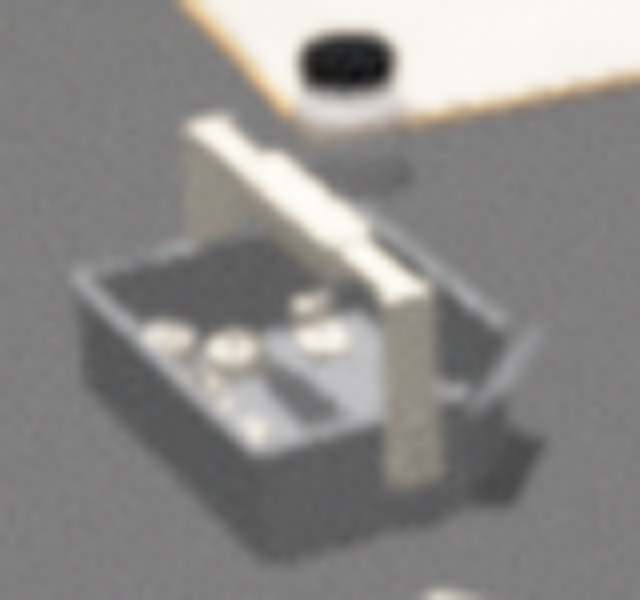

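```bash
python3 - <<'E'
from h import *
a=cv2.imread('pics/top0.png').astype(int)
sub=a[195:285,185:285].min(2)
print(sub[45:50,40:50])
m=((sub>228)).astype(np.uint8)
n,l,st,c=cv2.connectedComponentsWithStats(m,connectivity=8)
i=1+np.argmax(st[1:,4]);print(st[i],c[i])
ys,xs=np.nonzero(l==i);P=np.c_[xs+185,ys+195].astype(float)
W=np.array([onz('top',p,.124) for p in P])[:,:2]
mu=W.mean(0);u=np.linalg.svd(W-mu)[2][0];u=u*(1 if u[1]<0 else -1)
s=(W-mu)@u;w=(W-mu)@[-u[1],u[0]];print(mu,u,np.degrees(np.arctan2(u[1],u[0])),s.min(),s.max())
for k in np.arange(-.12,.12,.01):
    q=w[(s>=k)&(s<k+.01)]
    if len(q):print(round(k,3),len(q),q.min().round(4),q.max().round(4))
# tri with side: grip far/near end of top face
for pt,ps in (((185+277/6,195+272/6),(250+318/8,145+197/8)),): print(tri(pt,ps))
cs=[(60,228),(178,503),(550,340)]
print([onz('top',(185+x/6,195+y/6),.06).round(3) for x,y in cs])
E
```

```text
[[243 245 244 244 245 245 246 246 246 246]
 [245 245 244 245 246 246 246 246 247 247]
 [245 245 244 245 246 246 246 247 246 243]
 [245 246 245 246 246 246 246 244 237 222]
 [246 246 246 247 245 242 235 207 181 170]]
[ 11  27  70  38 441] [45.44444444 45.41043084]
[0.48631671 0.26499456] [ 0.39758218 -0.91756657] -66.57288444793488 -0.10505535999457033 0.1038987527413825
-0.11 12 -0.0101 0.0078
-0.1 17 -0.0061 0.0066
-0.09 16 -0.0056 0.0059
-0.08 14 -0.0051 0.005
-0.07 16 -0.0061 0.0055
-0.06 16 -0.0058 0.0069
-0.05 25 -0.0103 0.01
-0.04 26 -0.01 0.0094
-0.03 26 -0.0095 0.0096
-0.02 26 -0.0093 0.0101
-0.01 26 -0.01 0.0115
-0.0 27 -0.0098 0.0109
0.01 27 -0.0105 0.0114
0.02 28 -0.0102 0.0128
0.03 26 -0.01 0.0095
0.04 19 -0.0109 0.0086
0.05 16 -0.0064 0.0064
0.06 15 -0.0061 0.0055
0.07 17 -0.0068 0.006
0.08 17 -0.0066 0.0062
0.09 17 -0.0064 0.0065
0.1 12 -0.0111 0.0108
(array([0.49139832, 0.26365546, 0.12108575]), np.float64(0.009791263857705264))
[array([0.513, 0.386, 0.06 ]), array([0.375, 0.325, 0.06 ]), array([0.452, 0.141, 0.06 ])]
```

Emit:
{"name": "servo_tool", "arguments": {"series": [{"travel":[0.02,-0.002,-0.01],"angular":[0,0,-0.03]},{"travel":[0.045,-0.005,-0.01],"angular":[0,0,-0.07]},{"travel":[0.045,-0.005,-0.01],"angular":[0,0,-0.07]},{"travel":[0.045,-0.005,-0.01],"angular":[0,0,-0.07]},{"travel":[0.045,-0.005,0],"angular":[0,0,-0.07]}], "claw": 0.087, "squeeze": 35}}

```text
time: 0.6
position: [0.3996, -0.4945, 0.2473]
tool_rot: [2.961, 1.041, 0.003]
ft_force: [1.3, -1.2, -0.3]
grip_width: 1.001
```

Emit:
{"name": "servo_tool", "arguments": {"series": [{"travel":[0.044,-0.005,0],"angular":[0,0,-0.07]},{"travel":[0.044,-0.005,0],"angular":[0,0,-0.07]},{"travel":[0.044,-0.005,0],"angular":[0,0,-0.07]},{"travel":[0.044,-0.005,0],"angular":[0,0,-0.07]},{"travel":[0.044,-0.005,0],"angular":[0,0,-0.07]}]}}

```text
time: 1.1
position: [0.5307, -0.3171, 0.2454]
tool_rot: [2.736, 1.543, 0.002]
ft_force: [0.8, -0.6, -0.1]
grip_width: 1.001
```

Emit:
{"name": "servo_tool", "arguments": {"series": [{"travel":[0.042,-0.005,0],"angular":[0,0,-0.07]},{"travel":[0.042,-0.005,0],"angular":[0,0,-0.07]},{"travel":[0.042,-0.005,0],"angular":[0,0,-0.07]},{"travel":[0.042,-0.005,0],"angular":[0,0,-0.07]},{"travel":[0.042,-0.005,0],"angular":[0,0,-0.07]}]}}

```text
time: 1.6
position: [0.5898, -0.1152, 0.2455]
tool_rot: [2.426, 1.996, 0.002]
ft_force: [0.1, 0.1, 0.1]
grip_width: 1.001
```

Emit:
{"name": "servo_tool", "arguments": {"series": [{"travel":[0.04,-0.004,0],"angular":[0,0,-0.07]},{"travel":[0.04,-0.004,0],"angular":[0,0,-0.07]},{"travel":[0.04,-0.004,0],"angular":[0,0,-0.07]},{"travel":[0.04,-0.004,0],"angular":[0,0,-0.07]},{"travel":[0.02,-0.002,0],"angular":[0,0,-0.04]}]}}

```text
time: 2.1
position: [0.5837, 0.0679, 0.2457]
tool_rot: [-2.071, -2.361, -0.003]
ft_force: [-0.7, 0.3, 0.3]
grip_width: 0.996
```

```bash
cat >> h.py <<'E'
from scipy.spatial.transform import Rotation as Ro
def delta(pos,az):
    s=ctrl.get_state();R=Ro.from_rotvec(s['tool_rot']).as_matrix()
    a=np.radians(az);T=np.array([[np.cos(a),np.sin(a),0],[np.sin(a),-np.cos(a),0],[0,0,-1]])
    print('pos',np.round(s['position'],4),'az',np.degrees(np.arctan2(R[1,0],R[0,0])).round(2),'q',np.round(s['joint_positions'],3))
    print('travel',(R.T@(np.array(pos)-s['position'])).round(4),'ang',Ro.from_matrix(R.T@T).as_rotvec().round(4))
E
python3 -c "
from h import *
delta([.481,.276,.24],113.4)"
```

```text
pos [0.5837 0.0679 0.2457] az 97.47 q [ 0.414  0.229 -0.675  1.532  0.142  1.43  -0.137]
travel [ 0.2197 -0.0748  0.0061] ang [ 0.0013 -0.002  -0.2781]
```

Emit:
{"name": "servo_tool", "arguments": {"series": [{"travel":[0.04,-0.008,0],"angular":[0,0,-0.056]},{"travel":[0.045,-0.011,0],"angular":[0,0,-0.056]},{"travel":[0.045,-0.011,0],"angular":[0,0,-0.056]},{"travel":[0.045,-0.011,0],"angular":[0,0,-0.056]},{"travel":[0.03,-0.007,0],"angular":[0,0,-0.056]}]}}

```text
time: 2.6
position: [0.49, 0.2529, 0.2454]
tool_rot: [1.727, 2.624, 0.001]
ft_force: [0.6, -0.1, 1.1]
grip_width: 1.002
```

```bash
python3 -c "
from h import *
delta([.481,.276,.24],113.4)"
```

```text
pos [0.49   0.2529 0.2454] az 113.3 q [ 0.227  0.163 -0.833  1.614  0.122  1.418 -0.211]
travel [0.0248 0.0009 0.0054] ang [ 0.0007 -0.0002 -0.0017]
```

Emit:
{"name": "servo_tool", "arguments": {"series": [{"travel":[0.01,0,0]},{"travel":[0,0,0]},{"travel":[0,0,0]}]}}

```text
$.series[0]: bad value
```

```bash
python3 -c "
from h import *
delta([.481,.276,.104],113.4)
a=snap('top','t1');crop(a,185,170,120,115,5,'t1c');b=snap('side','s1');crop(b,225,80,130,140,5,'s1c')"
```

```text
pos [0.49   0.2529 0.2454] az 113.3 q [ 0.227  0.163 -0.833  1.614  0.122  1.418 -0.211]
travel [0.0248 0.0008 0.1414] ang [ 0.0007 -0.0002 -0.0017]
```

View pics/t1c.png

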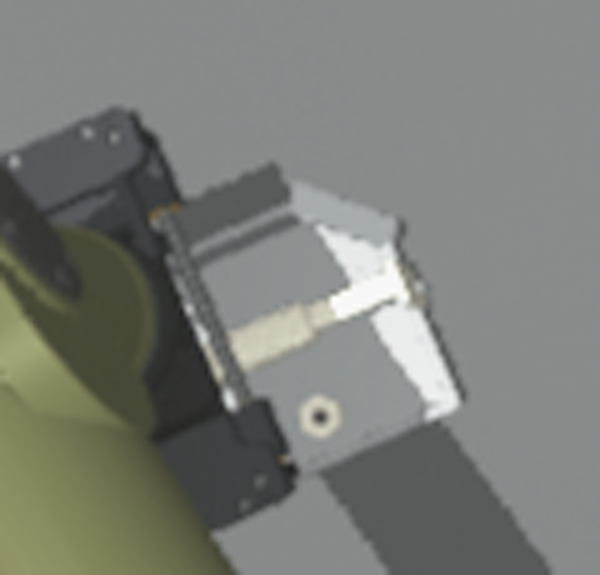

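View pics/s1c.png

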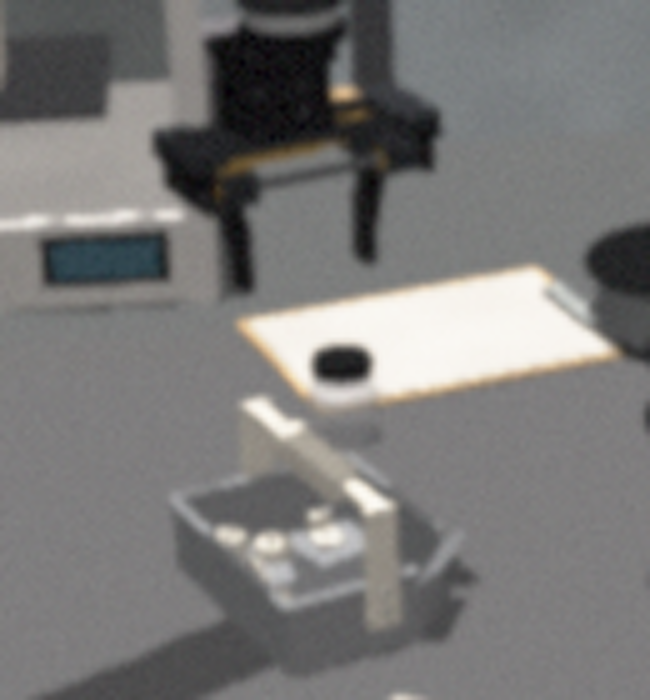

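Emit:
{"name": "servo_tool", "arguments": {"series": [{"travel":[0.0125,0,0],"angular":[0,0,0]},{"travel":[0.0125,0.001,0.015],"angular":[0,0,0]},{"travel":[0,0,0.03],"angular":[0,0,0]},{"travel":[0,0,0.03],"angular":[0,0,0]},{"travel":[0,0,0],"angular":[0,0,0]}]}}

```text
time: 3.2
position: [0.4819, 0.2698, 0.1657]
tool_rot: [-1.737, -2.613, 0.011]
ft_force: [0.3, -1.1, -0.0]
grip_width: 1.001
```

```bash
python3 -c "
from h import *
delta([.481,.276,.104],113.4)
b=snap('side','s2');crop(b,225,80,130,140,5,'s2c')"
```

```text
pos [0.4819 0.2698 0.1657] az 112.77 q [ 0.179  0.229 -0.835  1.719  0.175  1.279 -0.297]
travel [0.0061 0.002  0.0617] ang [-0.0078  0.0007 -0.011 ]
```

View pics/s2c.png

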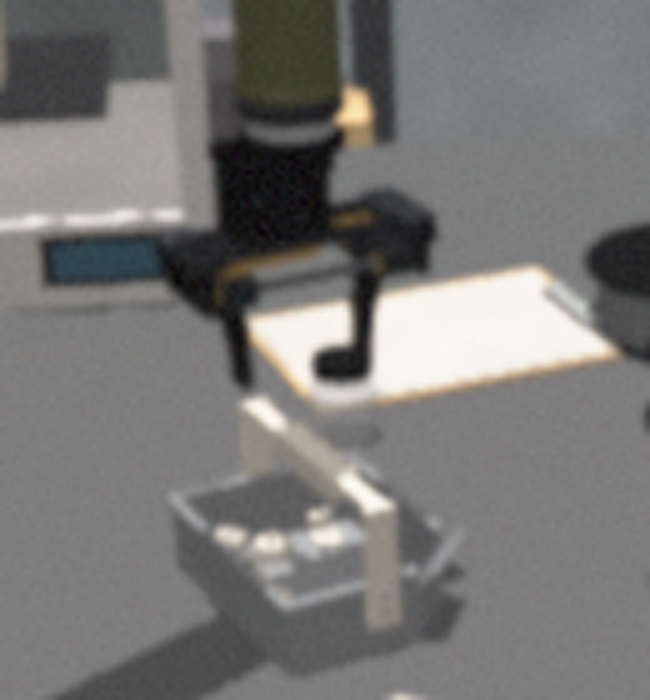

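Emit:
{"name": "servo_tool", "arguments": {"series": [{"travel":[0.006,0.002,0.005],"angular":[-0.008,0,-0.011]},{"travel":[0,0,0.018],"angular":[0,0,0]},{"travel":[0,0,0.015],"angular":[0,0,0]},{"travel":[0,0,0],"angular":[0,0,0]}]}}

```text
time: 3.65
position: [0.4825, 0.2786, 0.1304]
tool_rot: [1.72, 2.625, 0.007]
ft_force: [0.9, -1.0, -0.1]
grip_width: 1.001
```

```bash
python3 -c "
from h import *
delta([.481,.276,.104],113.4)"
```

```text
pos [0.4825 0.2786 0.1304] az 113.54 q [ 0.157  0.262 -0.833  1.763  0.209  1.202 -0.322]
travel [-0.0018 -0.0025  0.0264] ang [0.0056 0.0003 0.0025]
```

Emit:
{"name": "servo_tool", "arguments": {"series": [{"travel":[-0.001,-0.002,0.014],"angular":[0.004,0,0]},{"travel":[0,0,0.012],"angular":[0,0,0]},{"travel":[0,0,0],"angular":[0,0,0]}]}}

```text
time: 3.95
position: [0.4808, 0.2767, 0.1038]
tool_rot: [1.721, 2.627, 0.001]
ft_force: [-0.0, -0.4, -1.1]
grip_width: 1.002
```

```bash
python3 -c "
from h import *
delta([.481,.276,.104],113.4)
b=snap('side','s3');crop(b,225,80,130,140,5,'s3c')"
```

```text
pos [0.4808 0.2767 0.1038] az 113.54 q [ 0.148  0.289 -0.824  1.793  0.231  1.158 -0.338]
travel [-0.0007 -0.0001 -0.0002] ang [0.0007 0.0002 0.0024]
```

View pics/s3c.png

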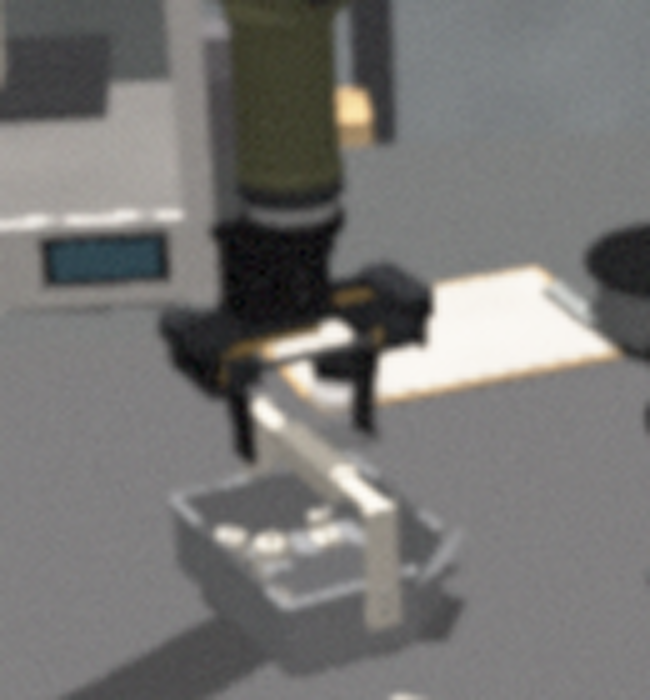

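Emit:
{"name": "servo_tool", "arguments": {"series": [{"travel":[0,0,0],"angular":[0,0,0]},{"travel":[0,0,0],"angular":[0,0,0]},{"travel":[0,0,0],"angular":[0,0,0]},{"travel":[0,0,0],"angular":[0,0,0]},{"travel":[0,0,0],"angular":[0,0,0]}], "claw": 0.034, "squeeze": 20}}

```text
time: 4.5
position: [0.4819, 0.2777, 0.1059]
tool_rot: [1.72, 2.626, 0.006]
ft_force: [-0.0, 0.8, -0.2]
grip_width: 0.632
```

Emit:
{"name": "servo_tool", "arguments": {"series": [{"travel":[0,0,0],"angular":[0,0,0]},{"travel":[0,0,0],"angular":[0,0,0]},{"travel":[0,0,0],"angular":[0,0,0]},{"travel":[0,0,0],"angular":[0,0,0]},{"travel":[0,0,0],"angular":[0,0,0]}], "claw": 0.015, "squeeze": 20}}

```text
time: 5.0
position: [0.4819, 0.2776, 0.1065]
tool_rot: [1.72, 2.626, 0.004]
ft_force: [-2.1, -3.1, 10.8]
grip_width: 0.221
```

Emit:
{"name": "servo_tool", "arguments": {"series": [{"travel":[0,0,0],"angular":[0,0,0]},{"travel":[0,0,0],"angular":[0,0,0]},{"travel":[0,0,0],"angular":[0,0,0]}], "claw": 0.0, "squeeze": 35}}

```text
time: 5.3
position: [0.4817, 0.2779, 0.1067]
tool_rot: [1.72, 2.626, 0.005]
ft_force: [-2.5, -0.3, 6.2]
grip_width: 0.031
```

```bash
python3 -c "
from h import *
delta([.481,.276,.104],113.4)
b=snap('side','s4');crop(b,225,80,130,140,5,'s4c')
a=snap('top','t4');crop(a,185,170,120,115,5,'t4c')"
```

```text
pos [0.4817 0.2779 0.1067] az 113.56 q [ 0.148  0.286 -0.826  1.79   0.23   1.161 -0.338]
travel [-0.0015 -0.0015  0.0027] ang [0.0041 0.0003 0.0028]
```

View pics/s4c.png

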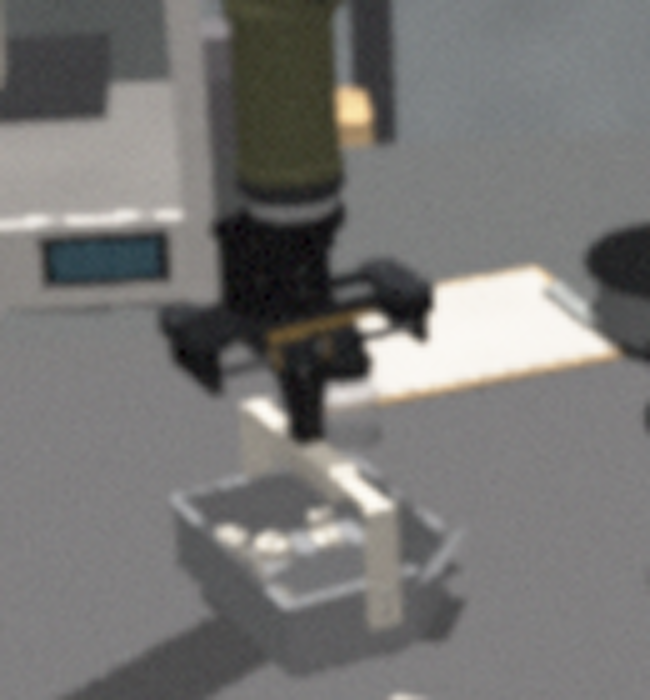

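View pics/t4c.png

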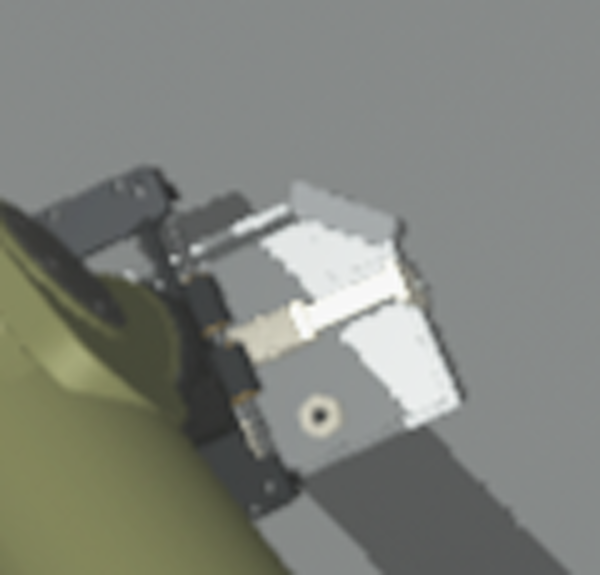

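```bash
python3 -c "
from h import *
p=np.array([.4817,.2779,.1067])
for dz in (-.011,.0,.02,.033,.048): 
  q=proj('side',p+[0,0,dz]);t=proj('top',p+[0,0,dz]);print(dz,((q-[225,80])*5).round(),((t-[185,170])*5).round())
u=np.array([.398,-.918,0]);g=np.array([.486,.265,.124])
for k in(-.105,-.05,0,.05,.105): print(k,((proj('side',g+u*k)-[225,80])*5).round(),((proj('top',g+u*k)-[185,170])*5).round())
print(ctrl.get_state()['ft_force'],ctrl.get_state()['torque'])
"
```

```text
-0.011 [305. 472.] [216. 362.]
0.0 [304. 459.] [212. 361.]
0.02 [302. 434.] [204. 360.]
0.033 [302. 418.] [198. 360.]
0.048 [301. 400.] [191. 359.]
-0.105 [248. 395.] [ 56. 430.]
-0.05 [279. 420.] [146. 389.]
0 [309. 445.] [228. 352.]
0.05 [341. 470.] [309. 316.]
0.105 [377. 499.] [397. 276.]
[-2.12615596  0.36290089  5.5853078 ] [-0.10453758  0.33463107 -0.03358582]
```

```bash
python3 -c "
from h import *
p=np.array([.4808,.2767,.1038]);a=np.radians(113.5);y=np.array([np.sin(a),-np.cos(a),0])
for dz in (-.011,.01,.02,.03): 
  print(dz,[((proj('side',p+[0,0,dz]+s*y*.0435)-[225,80])*5).round() for s in(-1,1)])
p=np.array([.49,.2529,.2454]);
for dz in (-.011,.01,.02,.03): 
  print(dz,[((proj('side',p+[0,0,dz]+s*y*.0435)-[225,80])*5).round() for s in(-1,1)])
p=np.array([.229,-.608,.204]);print(proj('side',p),proj('top',p))
"
```

```text
-0.011 [array([251., 490.]), array([355., 463.])]
0.01 [array([249., 465.]), array([354., 437.])]
0.02 [array([248., 452.]), array([354., 425.])]
0.03 [array([248., 440.]), array([353., 413.])]
-0.011 [array([253., 324.]), array([362., 299.])]
0.01 [array([251., 296.]), array([361., 271.])]
0.02 [array([250., 283.]), array([361., 258.])]
0.03 [array([249., 270.]), array([360., 245.])]
[185.45179709 321.67864634] [561.81950724 332.78074298]
```

```bash
python3 -c "
from h import *
b=cv2.imread('pics/side0.png');crop(b,130,230,100,100,6,'x1');a=cv2.imread('pics/top0.png');crop(a,540,290,100,100,6,'x2')"
```

```text
(no output)
```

View pics/x1.png

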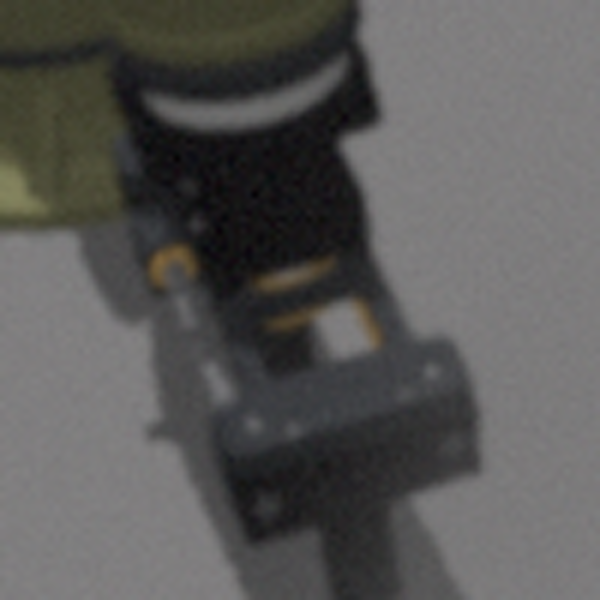

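```bash
python3 -c "
from h import *
b=cv2.imread('pics/t4.png');c=b[195:265,195:265];cv2.imwrite('pics/x3.png',cv2.resize(cv2.convertScaleAbs(c,alpha=1.6),None,fx=8,fy=8,interpolation=cv2.INTER_CUBIC))
b=cv2.imread('pics/s4.png');c=b[130:200,255:325];cv2.imwrite('pics/x4.png',cv2.resize(cv2.convertScaleAbs(c,alpha=1.8,beta=20),None,fx=8,fy=8,interpolation=cv2.INTER_CUBIC))"
```

```text
(no output)
```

View pics/x3.png

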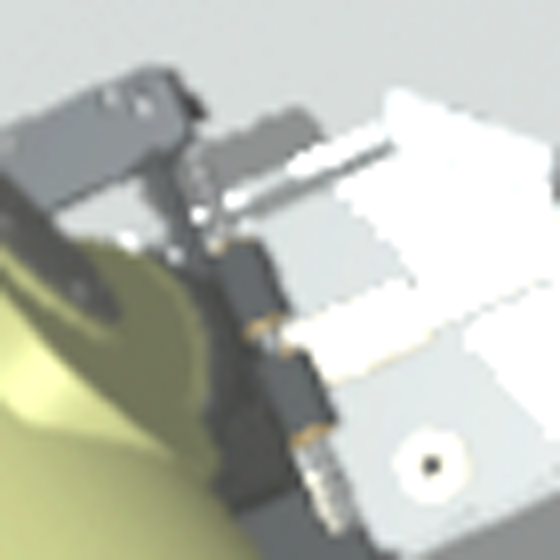

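View pics/x4.png

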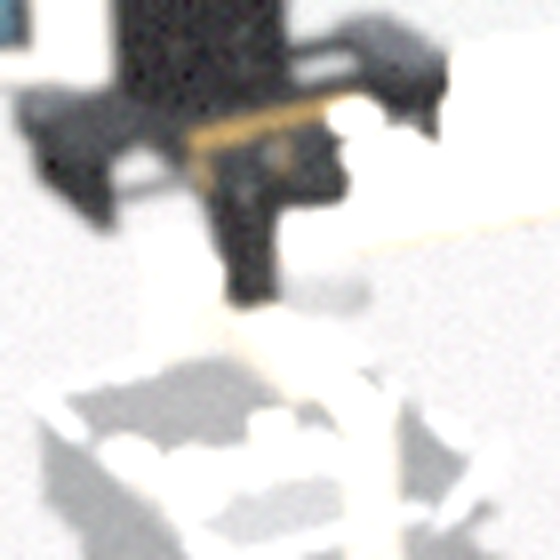

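```bash
python3 -c "
from h import *
for z in (.12,.15,.18,.2): print(z,onz('top',(228.7,236.9),z).round(4))
for z in (.096,.12,.13): print(z,onz('side',(286.2,167.8),z).round(4))
print(onz('top',(228.7,236.9),1)-ray('top',(228.7,236.9))[0]*0, ray('side',(286,168))[0],ray('top',(286,168))[0])
# side knuckle: both views of knuckles pair centre
print(tri((228.7,236.9),(255+262/8,130+160/8)))
"
```

```text
0.12 [0.4964 0.2711 0.12  ]
0.15 [0.4953 0.2642 0.15  ]
0.18 [0.4941 0.2573 0.18  ]
0.2 [0.4934 0.2526 0.2   ]
0.096 [0.4859 0.3345 0.096 ]
0.12 [0.4843 0.2837 0.12  ]
0.13 [0.4836 0.2625 0.13  ]
[0.46284807 0.06774171 1.        ] [ 0.42897971 -1.44767384  0.9375725 ] [0.45461822 0.01791458 1.21559427]
(array([0.49278334, 0.2514822 , 0.20501119]), np.float64(0.0008230703614303305))
```

Emit:
{"name": "servo_tool", "arguments": {"series": [{"travel":[0,0,-0.02],"angular":[0,0,0]},{"travel":[-0.001,-0.001,-0.02],"angular":[0,0,0]},{"travel":[0,0,0],"angular":[0,0,0]}], "squeeze": 20}}

```text
time: 5.7
position: [0.4827, 0.2773, 0.1483]
tool_rot: [1.719, 2.624, 0.011]
ft_force: [-0.0, 0.4, 0.4]
grip_width: 0.007
```

Emit:
{"name": "servo_tool", "arguments": {"series": [{"travel":[0,0,0],"angular":[0,0,0]},{"travel":[0,0,0],"angular":[0,0,0]},{"travel":[0,0,0],"angular":[0,0,0]},{"travel":[0,0,0],"angular":[0,0,0]},{"travel":[0,0,0],"angular":[0,0,0]}], "claw": 0.087}}

```text
time: 6.2
position: [0.4809, 0.2761, 0.1452]
tool_rot: [1.72, 2.627, 0.004]
ft_force: [0.5, -0.5, 0.8]
grip_width: 0.37
```

```bash
python3 -c "
from h import *
delta([.481,.276,.104],113.4)
print(ctrl.get_state()['ft_force'])
b=snap('side','s5');crop(b,225,80,130,140,5,'s5c')
a=snap('top','t5');crop(a,185,170,120,115,5,'t5c')
p=ctrl.get_state()['position'];a=np.radians(113.5);y=np.array([np.sin(a),-np.cos(a),0])
for dz in (-.011,.01,.02,.03): 
  print(dz,[((proj('side',p+[0,0,dz]+s*y*.0435)-[225,80])*5).round() for s in(-1,1)])
"
```

```text
pos [0.4809 0.2761 0.1452] az 113.55 q [ 0.169  0.244 -0.838  1.749  0.192  1.23  -0.307]
travel [-0.0001 -0.0001  0.0412] ang [ 0.0031 -0.      0.0027]
[ 0.46304368 -0.46185015  0.83249346]
-0.011 [array([248., 439.]), array([354., 413.])]
0.01 [array([246., 413.]), array([352., 387.])]
0.02 [array([245., 401.]), array([352., 374.])]
0.03 [array([244., 388.]), array([351., 362.])]
```

View pics/s5c.png

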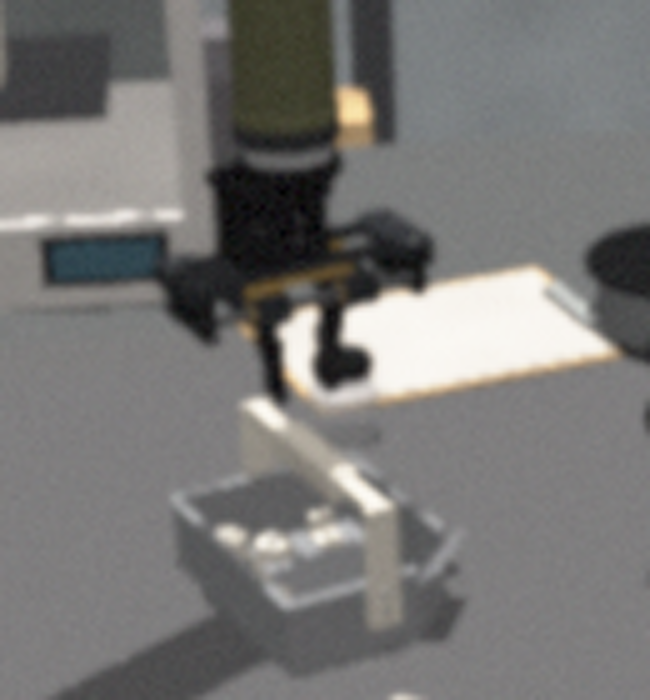

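View pics/t5c.png

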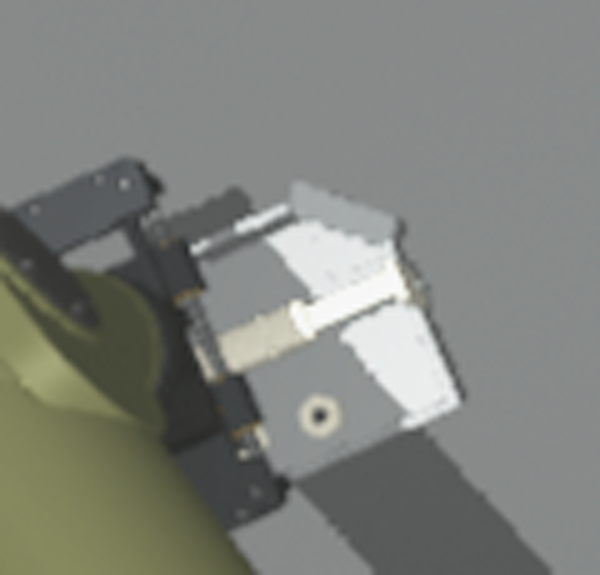

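Emit:
{"name": "servo_tool", "arguments": {"series": [{"travel":[0,0,0],"angular":[0,0,0]},{"travel":[0,0,0],"angular":[0,0,0]},{"travel":[0,0,0],"angular":[0,0,0]},{"travel":[0,0,0],"angular":[0,0,0]},{"travel":[0,0,0],"angular":[0,0,0]}]}}

```text
time: 6.8
position: [0.4812, 0.2762, 0.1457]
tool_rot: [1.72, 2.626, 0.005]
ft_force: [-0.4, -0.2, 0.2]
grip_width: 0.92
```

Emit:
{"name": "servo_tool", "arguments": {"series": [{"travel":[0,0,0.015],"angular":[0.003,0,0.002]},{"travel":[0,0,0.015],"angular":[0,0,0]},{"travel":[0,0,0.015],"angular":[0,0,0]},{"travel":[0,0,0],"angular":[0,0,0]}]}}

```text
time: 7.2
position: [0.4792, 0.275, 0.0973]
tool_rot: [-1.722, -2.624, 0.006]
ft_force: [-1.2, -0.5, 0.0]
grip_width: 0.999
```

Emit:
{"name": "servo_tool", "arguments": {"series": [{"travel":[0,0,0.01],"angular":[0,0,0]},{"travel":[0,0,0.01],"angular":[0,0,0]},{"travel":[0,0,0],"angular":[0,0,0]}]}}

```text
time: 7.5
position: [0.4804, 0.2757, 0.0792]
tool_rot: [-1.723, -2.626, 0.002]
ft_force: [0.4, -0.3, -0.4]
grip_width: 0.999
```

```bash
python3 -c "
from h import *
delta([.481,.276,.08],113.4)
print(ctrl.get_state()['ft_force'])
b=snap('side','s6');crop(b,225,80,130,140,5,'s6c')
"
```

```text
pos [0.4804 0.2757 0.0792] az 113.44 q [ 0.137  0.318 -0.815  1.818  0.256  1.117 -0.358]
travel [ 0.0001  0.0007 -0.0008] ang [-0.0015  0.0001  0.0007]
[ 0.40312438 -0.27987398 -0.39394198]
```

View pics/s6c.png

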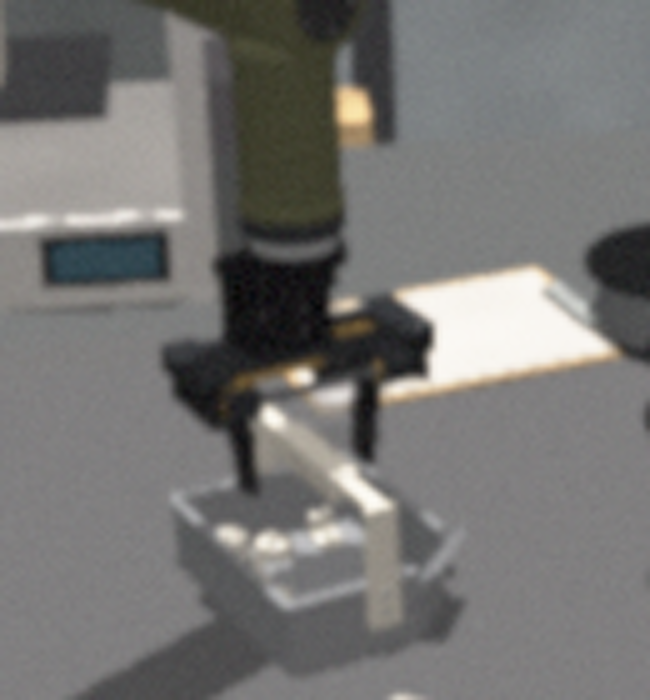

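Emit:
{"name": "servo_tool", "arguments": {"series": [{"travel":[0,0,0],"angular":[0,0,0]},{"travel":[0,0,0],"angular":[0,0,0]},{"travel":[0,0,0],"angular":[0,0,0]},{"travel":[0,0,0],"angular":[0,0,0]},{"travel":[0,0,0],"angular":[0,0,0]}], "claw": 0.02, "squeeze": 20}}

```text
time: 8.05
position: [0.4814, 0.2763, 0.0809]
tool_rot: [1.724, 2.626, 0.001]
ft_force: [-0.3, -0.1, 0.3]
grip_width: 0.634
```

Emit:
{"name": "servo_tool", "arguments": {"series": [{"travel":[0,0,0],"angular":[0,0,0]},{"travel":[0,0,0],"angular":[0,0,0]},{"travel":[0,0,0],"angular":[0,0,0]},{"travel":[0,0,0],"angular":[0,0,0]},{"travel":[0,0,0],"angular":[0,0,0]}]}}

```text
time: 8.55
position: [0.4815, 0.2764, 0.0807]
tool_rot: [1.724, 2.626, 0.002]
ft_force: [0.8, 1.2, -1.3]
grip_width: 0.275
```

Emit:
{"name": "servo_tool", "arguments": {"series": [{"travel":[0,0,0],"angular":[0,0,0]},{"travel":[0,0,0],"angular":[0,0,0]},{"travel":[0,0,0],"angular":[0,0,0]}], "claw": 0.0, "squeeze": 36}}

```text
time: 8.85
position: [0.4814, 0.2763, 0.0807]
tool_rot: [1.724, 2.626, 0.002]
ft_force: [1.5, 0.9, -1.1]
grip_width: 0.268
```

```bash
python3 -c "
from h import *
delta([.481,.276,.08],113.4)
s=ctrl.get_state();print(s['ft_force'],s['torque'],s['grip_width']*87)
b=snap('side','s7');crop(b,225,80,130,140,5,'s7c')
"
```

```text
pos [0.4814 0.2763 0.0807] az 113.44 q [ 0.137  0.316 -0.816  1.816  0.255  1.117 -0.358]
travel [-0.0001 -0.0005  0.0007] ang [0.0013 0.0001 0.0006]
[ 1.50108864  0.87776403 -1.10046356] [ 0.15797938 -0.32478139  0.00344649] 23.351043137381527
```

View pics/s7c.png

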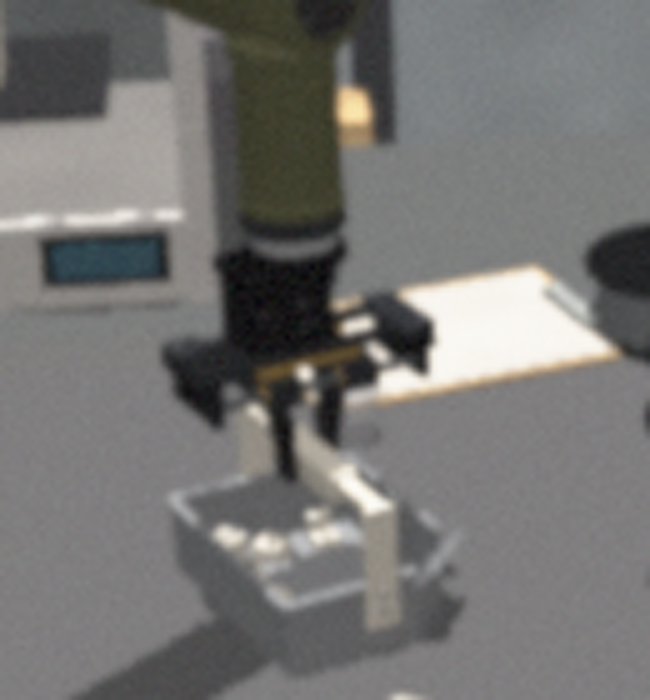

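Emit:
{"name": "servo_tool", "arguments": {"series": [{"travel":[0,0,-0.005],"angular":[0,0,0]},{"travel":[0,0,-0.01],"angular":[0,0,0]},{"travel":[0,0,-0.015],"angular":[0,0,0]},{"travel":[0,0,-0.015],"angular":[0,0,0]},{"travel":[0,0,0],"angular":[0,0,0]}]}}

```text
time: 9.4
position: [0.483, 0.2775, 0.1289]
tool_rot: [1.722, 2.623, 0.008]
ft_force: [-0.0, -0.1, -3.0]
grip_width: 0.276
```

```bash
python3 -c "
from h import *
delta([.481,.276,.23],113.4)
s=ctrl.get_state();print(s['ft_force'],s['torque'],s['grip_width']*87)
b=snap('side','s8');crop(b,225,80,130,140,5,'s8c')
"
```

```text
pos [0.483  0.2775 0.1289] az 113.43 q [ 0.16   0.263 -0.834  1.765  0.21   1.199 -0.323]
travel [-0.0006 -0.0018 -0.1011] ang [0.0064 0.0002 0.0006]
[-0.02996562 -0.0886375  -3.01065363] [ 0.05079706 -0.13584926  0.01819016] 24.029537036339484
```

View pics/s8c.png

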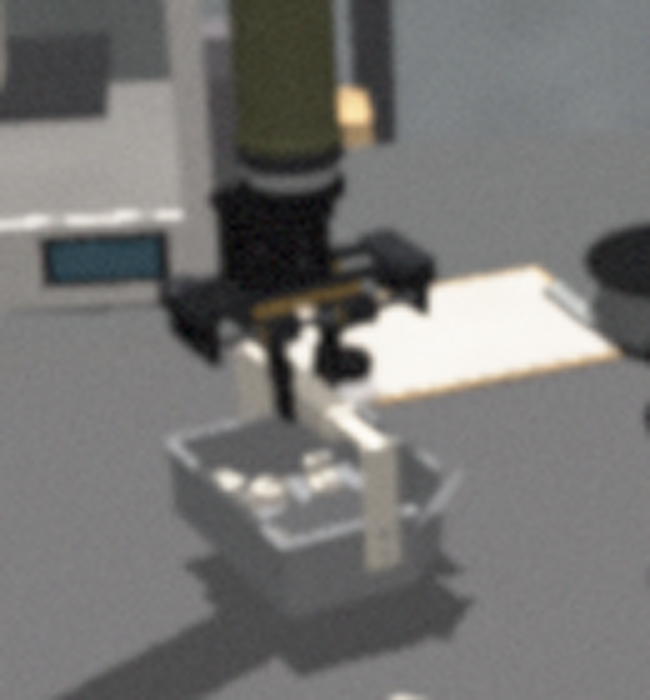

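Emit:
{"name": "servo_tool", "arguments": {"series": [{"travel":[0,0,-0.015],"angular":[0.005,0,0]},{"travel":[0,0,-0.025],"angular":[0,0,0]},{"travel":[0,0,-0.025],"angular":[0,0,0]},{"travel":[0,0,-0.025],"angular":[0,0,0]},{"travel":[-0.008,0,-0.012],"angular":[0,0,0.014]}]}}

```text
time: 9.95
position: [0.4846, 0.2708, 0.2297]
tool_rot: [-1.739, -2.615, 0.001]
ft_force: [0.6, 0.8, -4.8]
grip_width: 0.272
```

Emit:
{"name": "servo_tool", "arguments": {"series": [{"travel":[-0.016,0.0005,0],"angular":[0,0,0.028]},{"travel":[-0.023,0.001,0],"angular":[0,0,0.04]},{"travel":[-0.023,0.001,0],"angular":[0,0,0.04]},{"travel":[-0.023,0.001,0],"angular":[0,0,0.04]},{"travel":[-0.023,0.001,0],"angular":[0,0,0.04]}]}}

```text
time: 10.45
position: [0.5234, 0.1648, 0.2268]
tool_rot: [-1.985, -2.432, 0.008]
ft_force: [-0.2, 0.6, -4.3]
grip_width: 0.279
```

Emit:
{"name": "servo_tool", "arguments": {"series": [{"travel":[-0.023,0.001,0],"angular":[0,0,0.04]},{"travel":[-0.023,0.001,0],"angular":[0,0,0.04]},{"travel":[-0.023,0.001,0],"angular":[0,0,0.04]},{"travel":[-0.023,0.001,0],"angular":[0,0,0.04]},{"travel":[-0.023,0.001,0],"angular":[0,0,0.04]}]}}

```text
time: 10.95
position: [0.5426, 0.053, 0.2279]
tool_rot: [-2.216, -2.225, 0.006]
ft_force: [0.0, 0.4, -3.5]
grip_width: 0.274
```

```bash
python3 -c "
from h import *
delta([.523,-.269,.23],113.4)
s=ctrl.get_state();print(s['ft_force'],s['torque'],s['grip_width']*87)
b=snap('side','s9');crop(b,200,40,200,200,3,'s9c')
"
```

```text
pos [0.5426 0.053  0.2279] az 90.22 q [ 0.456  0.134 -0.656  1.657  0.084  1.383 -0.208]
travel [-0.3219 -0.0208 -0.0015] ang [-0.0039  0.0009 -0.4046]
[ 0.03419501  0.43951041 -3.50524858] [-0.0015634  -0.14135263 -0.02802206] 23.87967067507167
```

View pics/s9c.png

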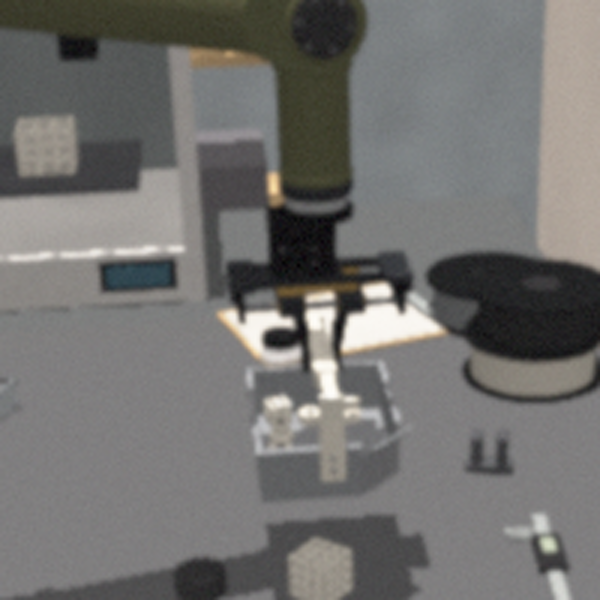

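Emit:
{"name": "servo_tool", "arguments": {"series": [{"travel":[-0.022,0.003,0],"angular":[0,0,0.041]},{"travel":[-0.023,0.003,0],"angular":[0,0,0.041]},{"travel":[-0.023,0.003,0],"angular":[0,0,0.041]},{"travel":[-0.023,0.003,0],"angular":[0,0,0.041]},{"travel":[-0.023,0.003,0],"angular":[0,0,0.041]}]}}

```text
time: 11.5
position: [0.5487, -0.0622, 0.2279]
tool_rot: [-2.433, -1.985, 0.006]
ft_force: [-0.0, -0.9, -4.2]
grip_width: 0.275
```

Emit:
{"name": "servo_tool", "arguments": {"series": [{"travel":[-0.023,0.003,0],"angular":[0,0,0.041]},{"travel":[-0.024,0.003,0],"angular":[0,0,0.041]},{"travel":[-0.024,0.003,0],"angular":[0,0,0.041]},{"travel":[-0.024,0.003,0],"angular":[0,0,0.041]},{"travel":[-0.024,0.003,0],"angular":[0,0,0.041]}]}}

```text
time: 12.0
position: [0.5297, -0.1801, 0.2283]
tool_rot: [-2.624, -1.727, 0.006]
ft_force: [0.5, 0.4, -2.8]
grip_width: 0.269
```

Emit:
{"name": "servo_tool", "arguments": {"series": [{"travel":[-0.024,0.003,0],"angular":[0,0,0.041]},{"travel":[-0.024,0.003,0],"angular":[0,0,0.041]},{"travel":[-0.02,0.002,0],"angular":[0,0,0.041]},{"travel":[-0.012,0.001,0],"angular":[0,0,0.03]},{"travel":[0,0,0],"angular":[0,0,0]}]}}

```text
time: 12.5
position: [0.502, -0.2561, 0.2284]
tool_rot: [-2.749, -1.52, 0.008]
ft_force: [0.1, 0.7, -4.7]
grip_width: 0.272
```

```bash
python3 -c "
from h import *
delta([.523,-.269,.24],-10)
s=ctrl.get_state();print(s['ft_force'],s['torque'],s['grip_width']*87)
b=snap('side','s10');crop(b,200,100,200,200,3,'s10c')
b=snap('top','t10');crop(b,320,130,200,160,4,'t10c')
"
```

```text
pos [ 0.502  -0.2561  0.2284] az 57.89 q [ 0.767  0.15  -0.383  1.622  0.061  1.385 -0.184]
travel [ 0.0002  0.0246 -0.0117] ang [3.0000e-04 5.2000e-03 1.1848e+00]
[ 0.11795948  0.65900444 -4.67199131] [-0.0803756  -0.00126555 -0.01764697] 23.68599497556971
```

View pics/s10c.png

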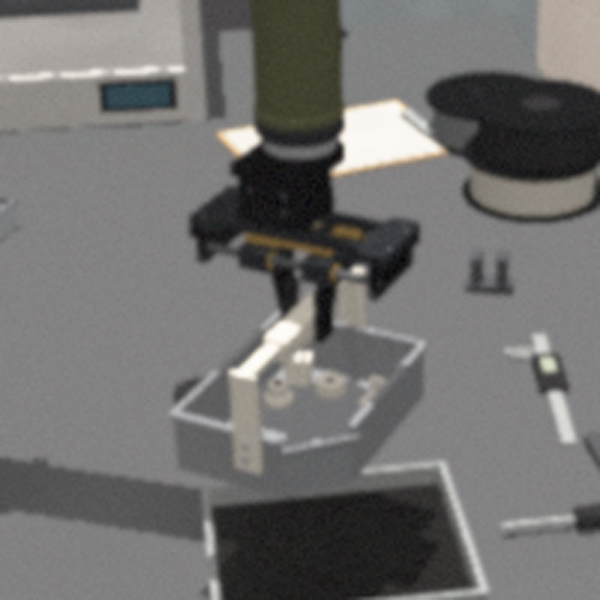

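View pics/t10c.png

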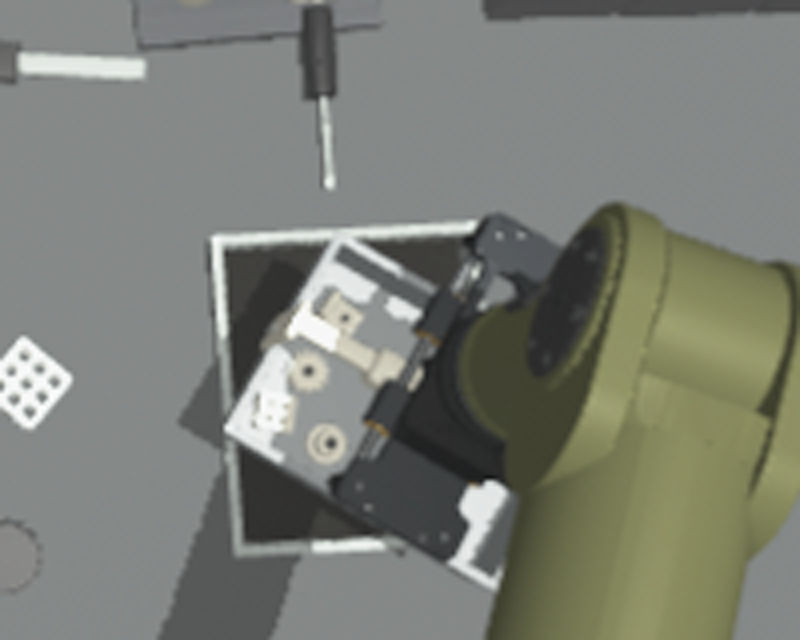

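Emit:
{"name": "servo_tool", "arguments": {"series": [{"travel":[0,0.006,0],"angular":[0,0.002,0.05]},{"travel":[0,0.008,0],"angular":[0,0.002,0.1]},{"travel":[0,0.008,0],"angular":[0,0,0.11]},{"travel":[0,0,0],"angular":[0,0,0.11]},{"travel":[0,0,0],"angular":[0,0,0.11]}]}}

```text
time: 13.1
position: [0.5221, -0.2645, 0.2284]
tool_rot: [-3.027, -0.828, 0.0]
ft_force: [0.2, 0.1, -3.3]
grip_width: 0.272
```

Emit:
{"name": "servo_tool", "arguments": {"series": [{"travel":[0,0,0],"angular":[0,0,0.07]},{"travel":[0,0,0],"angular":[0,0,0.03]},{"travel":[0,0,0],"angular":[0,0,0]}]}}

```text
time: 13.4
position: [0.5217, -0.2653, 0.2285]
tool_rot: [-3.064, -0.682, 0.001]
ft_force: [0.6, 0.8, -4.1]
grip_width: 0.272
```

```bash
python3 -c "
from h import *
delta([.523,-.26,.23],25)
s=ctrl.get_state();print(s['ft_force'],s['torque'],s['grip_width']*87)
b=snap('side','s11');crop(b,220,120,180,180,3,'s11c')
"
```

```text
pos [ 0.5217 -0.2653  0.2285] az 25.08 q [ 0.717  0.192 -0.335  1.572  0.062  1.39  -0.756]
travel [ 0.0034 -0.0042 -0.0015] ang [-0.0023  0.0001  0.0014]
[ 0.62984581  0.75330659 -4.09981023] [-0.04848267 -0.04977896 -0.00596016] 23.698610401071132
```

View pics/s11c.png

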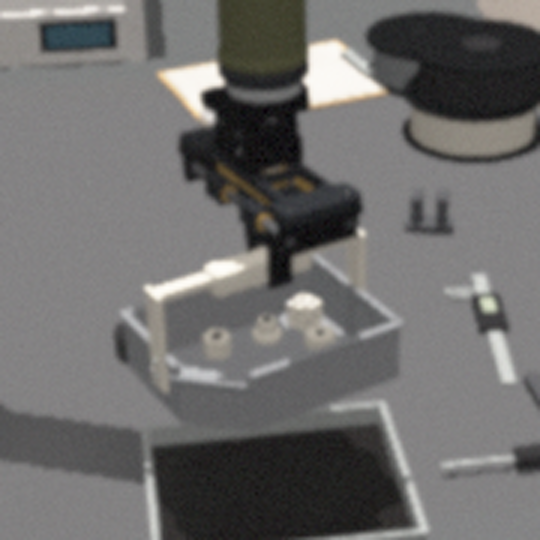

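Emit:
{"name": "servo_tool", "arguments": {"series": [{"travel":[0,0,0],"angular":[0.02,0.02,0]},{"travel":[0,0,0],"angular":[0.025,0.025,0]},{"travel":[0,0,0],"angular":[0.025,0.025,0]},{"travel":[0,0,0],"angular":[0.025,0.025,0]},{"travel":[0,0,0],"angular":[0.025,0.025,0]}]}}

```text
time: 13.95
position: [0.5209, -0.2673, 0.2286]
tool_rot: [-2.922, -0.646, -0.138]
ft_force: [0.1, 0.7, -4.3]
grip_width: 0.268
```

Emit:
{"name": "servo_tool", "arguments": {"series": [{"travel":[0,0,0],"angular":[0.025,0.025,0]},{"travel":[0,0,0],"angular":[0.025,0.025,0]},{"travel":[0,0,0],"angular":[0.02,0.02,0]},{"travel":[0,0,0],"angular":[0.02,0.02,0]},{"travel":[0,0,0],"angular":[0.02,0.02,0]}]}}

```text
time: 14.45
position: [0.521, -0.2669, 0.2285]
tool_rot: [-2.786, -0.615, -0.252]
ft_force: [0.2, 0.2, -3.7]
grip_width: 0.273
```

Emit:
{"name": "servo_tool", "arguments": {"series": [{"travel":[0,0,0],"angular":[0.015,0.015,0]},{"travel":[0,0,0],"angular":[0.015,0.015,0]},{"travel":[0,0,0],"angular":[0.015,0.015,0]},{"travel":[0,0,0],"angular":[0,0,0]},{"travel":[0,0,0],"angular":[0,0,0]}]}}

```text
time: 14.95
position: [0.5211, -0.2667, 0.2284]
tool_rot: [-2.731, -0.603, -0.295]
ft_force: [0.5, 0.7, -4.8]
grip_width: 0.276
```

```bash
python3 -c "
from h import *
delta([.523,-.26,.23],25)
s=ctrl.get_state();print(s['ft_force'],s['torque'],s['grip_width']*87)
b=snap('side','s12');crop(b,240,140,140,140,4,'s12c')
"
```

```text
pos [ 0.5211 -0.2667  0.2284] az 22.65 q [ 0.912  0.278 -0.298  1.527 -0.296  1.463 -0.468]
travel [ 0.0046 -0.0053  0.0012] ang [-0.2769 -0.2747 -0.0019]
[ 0.51940351  0.73653469 -4.82854589] [-0.76536732  0.25644813  0.03803193] 24.03822560474801
```

View pics/s12c.png

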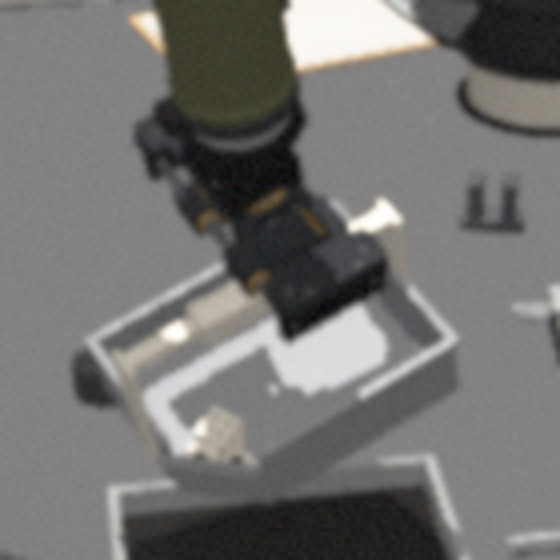

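Emit:
{"name": "servo_tool", "arguments": {"series": [{"travel":[0,0,0],"angular":[0.015,0.015,0]},{"travel":[0,0,0],"angular":[0.02,0.02,0]},{"travel":[0,0,0],"angular":[0.02,0.02,0]},{"travel":[0,0,0],"angular":[0.02,0.02,0]},{"travel":[0,0,0],"angular":[0.02,0.02,0]}]}}

```text
time: 15.5
position: [0.5208, -0.2672, 0.2282]
tool_rot: [-2.608, -0.574, -0.385]
ft_force: [-0.1, 0.3, -4.0]
grip_width: 0.273
```

Emit:
{"name": "servo_tool", "arguments": {"series": [{"travel":[0,0,0],"angular":[0.02,0.02,0]},{"travel":[0,0,0],"angular":[0.02,0.02,0]},{"travel":[0,0,0],"angular":[0.015,0.015,0]},{"travel":[0,0,0],"angular":[0,0,0]},{"travel":[0,0,0],"angular":[0,0,0]}]}}

```text
time: 16.0
position: [0.521, -0.2667, 0.2284]
tool_rot: [-2.539, -0.56, -0.432]
ft_force: [0.9, -0.7, -3.8]
grip_width: 0.271
```

```bash
python3 -c "
from h import *
delta([.523,-.26,.23],25)
s=ctrl.get_state();print(s['ft_force'],s['torque'],s['grip_width']*87)
R=Ro.from_rotvec(s['tool_rot']).as_matrix();print('tilt',np.degrees(np.arccos(-R[2,2])))
b=snap('side','s13');crop(b,240,140,140,140,4,'s13c')
b=snap('top','t13');crop(b,340,150,140,140,4,'t13c')
"
```

```text
pos [ 0.521  -0.2667  0.2284] az 19.37 q [ 1.003  0.359 -0.295  1.502 -0.455  1.534 -0.349]
travel [ 0.0044 -0.0051  0.0027] ang [-0.4268 -0.4249 -0.0021]
[ 0.94913905 -0.6670491  -3.81659548] [-1.22896765  0.39235173 -0.03771011] 23.598832569661347
tilt 34.50415238647866
```

View pics/s13c.png

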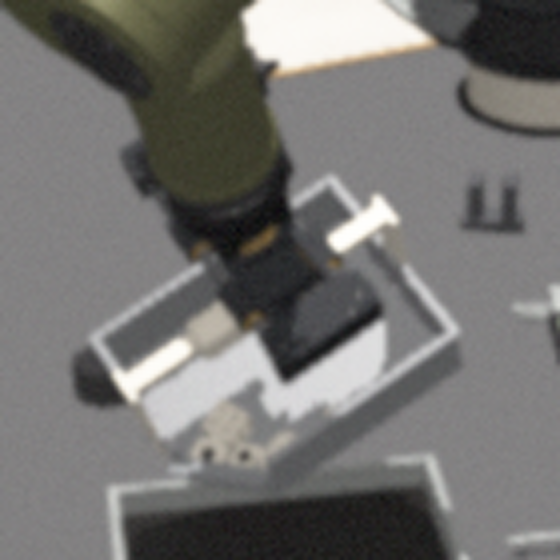

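View pics/t13c.png

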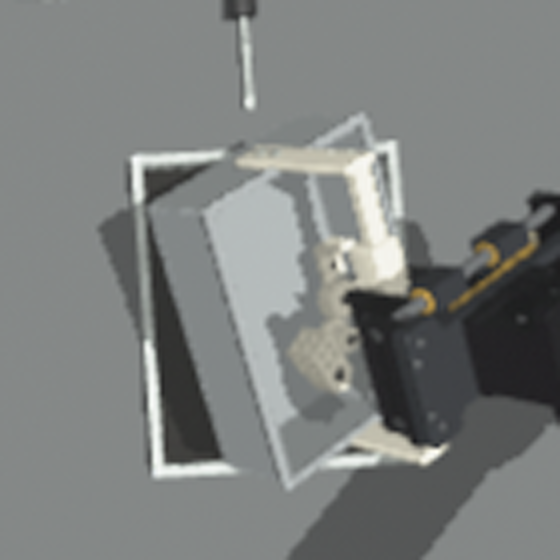

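```bash
cat >> h.py <<'E'
def tote(mode,off=.012):
    s=ctrl.get_state();R=Ro.from_rotvec(s['tool_rot']).as_matrix();p=np.array(s['position'])
    T=np.c_[-R[:,0],R[:,1],-R[:,2]]
    g=p+ (np.array([0,0,.031]) if mode=='w' else -.031*R[:,2])+off*T[:,0]
    return g-T@[0,0,.112],T
E
python3 -c "
from h import *
for m in 'wt':
  o,T=tote(m)
  for P in ([-.1,-.075,.06],[.1,-.075,.06],[-.1,.075,.06],[.1,.03,.06],[.055,.075,.06],[.0754,.0504,.003]):
    X=o+T@np.array(P);print(m,P,X.round(3),((proj('side',X)-[240,140])*4).round(),((proj('top',X)-[340,150])*4).round())
"
```

```text
w [-0.1, -0.075, 0.06] [ 0.573 -0.153  0.282] [332. 158.] [182. 201.]
w [0.1, -0.075, 0.06] [ 0.4   -0.214  0.202] [ 97. 316.] [265. 476.]
w [-0.1, 0.075, 0.06] [ 0.642 -0.271  0.222] [456. 308.] [340. 105.]
w [0.1, 0.03, 0.06] [ 0.448 -0.296  0.16 ] [177. 428.] [367. 399.]
w [0.055, 0.075, 0.06] [ 0.508 -0.318  0.16 ] [268. 439.] [393. 311.]
w [0.0754, 0.0504, 0.003] [ 0.49  -0.275  0.115] [239. 460.] [315. 341.]
t [-0.1, -0.075, 0.06] [ 0.567 -0.169  0.277] [327. 176.] [208. 211.]
t [0.1, -0.075, 0.06] [ 0.394 -0.23   0.197] [ 90. 336.] [288. 484.]
t [-0.1, 0.075, 0.06] [ 0.636 -0.287  0.217] [452. 328.] [363. 115.]
t [0.1, 0.03, 0.06] [ 0.442 -0.313  0.155] [170. 449.] [389. 407.]
t [0.055, 0.075, 0.06] [ 0.502 -0.335  0.155] [262. 461.] [415. 320.]
t [0.0754, 0.0504, 0.003] [ 0.484 -0.291  0.109] [232. 481.] [336. 349.]
```

```bash
cat >> h.py <<'E'
def totexy(n,p,h=.01,mode='t'):
    o,T=tote(mode);c,d=ray(n,p);c2=T.T@(c-o);d2=T.T@d;return (c2+d2*(.003+h-c2[2])/d2[2])*1000
E
python3 -c "
from h import *
for p in [(335,260),(325,350),(340,372),(355,340),(345,300)]: print('top',p,totexy('top',(340+p[0]/4,150+p[1]/4)).round())
for p in [(207,455),(243,455),(232,420),(280,445)]: print('side',p,totexy('side',(240+p[0]/4,140+p[1]/4)).round())
b=cv2.imread('pics/t13.png')[200:260,400:460];cv2.imwrite('pics/x5.png',cv2.resize(b,None,fx=10,fy=10,interpolation=cv2.INTER_CUBIC))
b=cv2.imread('pics/s13.png')[230:270,270:330];cv2.imwrite('pics/x6.png',cv2.resize(b,None,fx=12,fy=12,interpolation=cv2.INTER_CUBIC))
"
```

```text
top (335, 260) [ 8. 62. 13.]
top (325, 350) [64. 31. 13.]
top (340, 372) [86. 39. 13.]
top (355, 340) [72. 61. 13.]
top (345, 300) [39. 61. 13.]
side (207, 455) [80. 28. 13.]
side (243, 455) [60. 44. 13.]
side (232, 420) [52. 17. 13.]
side (280, 445) [35. 53. 13.]
```

View pics/x5.png

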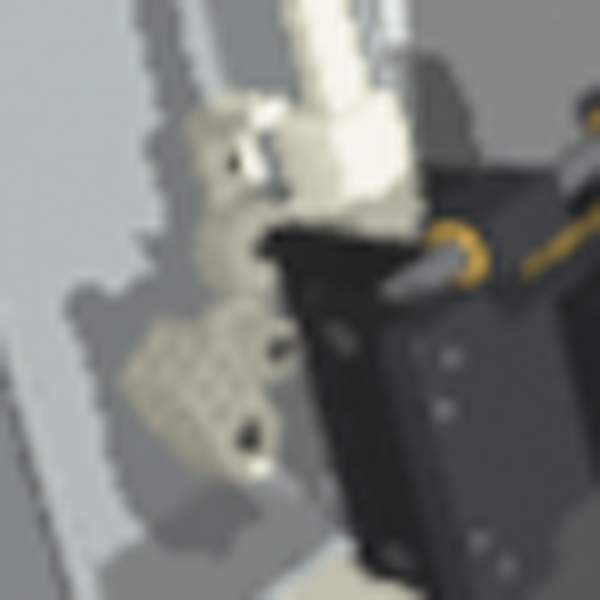

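View pics/x6.png

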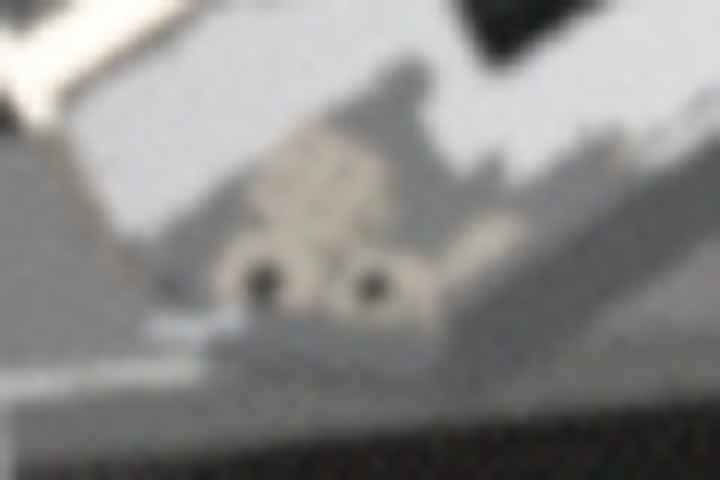

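Emit:
{"name": "servo_tool", "arguments": {"series": [{"travel":[0,0,0],"angular":[0,0.02,0]},{"travel":[0,0,0],"angular":[0,0.03,0]},{"travel":[0,0,0],"angular":[0,0.03,0]},{"travel":[0,0,0],"angular":[0,0.03,0]},{"travel":[0,0,0],"angular":[0,0.03,0]}]}}

```text
time: 16.6
position: [0.5206, -0.2671, 0.2283]
tool_rot: [-2.484, -0.505, -0.607]
ft_force: [-0.2, -0.2, -3.3]
grip_width: 0.27
```

Emit:
{"name": "servo_tool", "arguments": {"series": [{"travel":[0,0,0],"angular":[0,0.02,0]},{"travel":[0,0,0],"angular":[0,0,0]},{"travel":[0,0,0],"angular":[0,0,0]},{"travel":[0,0,0],"angular":[0,0,0]}]}}

```text
time: 17.0
position: [0.5214, -0.2664, 0.2288]
tool_rot: [-2.476, -0.501, -0.629]
ft_force: [0.1, 0.1, -3.7]
grip_width: 0.271
```

```bash
cat > look.py <<'E'
import sys
from h import *
n=sys.argv[1]
s=ctrl.get_state();R=Ro.from_rotvec(s['tool_rot']).as_matrix();print('tilt',np.degrees(np.arccos(-R[2,2])),'pos',np.round(s['position'],3),'q',np.round(s['joint_positions'],2),s['ft_force'].round(1),s['grip_width']*87)
# gravity in tote frame
o,T=tote('t');print('tilt x,y deg',np.degrees(np.arctan2((T.T@[0,0,-1])[:2],T[2,2])).round(1),'corner',(o+T@[.0754,.0504,.003]).round(3))
ims=[]
for c in('top','side'):
    b=snap(c,c[0]+n);p=proj(c,o+T@[.05,.04,.02]);x,y=int(p[0])-38,int(p[1])-32
    print(c,'crop origin',x,y,[((proj(c,o+T@np.array(P))-[x,y])*5).round().astype(int).tolist() for P in([-.1,-.075,.06],[.1,-.075,.06],[-.1,.075,.06],[.055,.075,.06],[.1,.03,.06])])
    ims.append(cv2.resize(b[y:y+80,x:x+78],None,fx=5,fy=5,interpolation=cv2.INTER_CUBIC))
cv2.imwrite(f'pics/l{n}.png',np.hstack(ims))
E
python3 look.py 14
```

```text
tilt 41.40877522528947 pos [ 0.521 -0.266  0.229] q [ 1.09  0.33 -0.3   1.59 -0.6   1.48 -0.24] [ 0.1  0.1 -3.7] 23.561779319396088
tilt x,y deg [35.  28.2] corner [ 0.499 -0.28   0.104]
top crop origin 382 196 [[69, 32], [124, 360], [264, -89], [292, 160], [249, 265]]
side crop origin 268 216 [[268, -175], [-13, 48], [426, 17], [197, 199], [86, 188]]
```

View pics/l14.png

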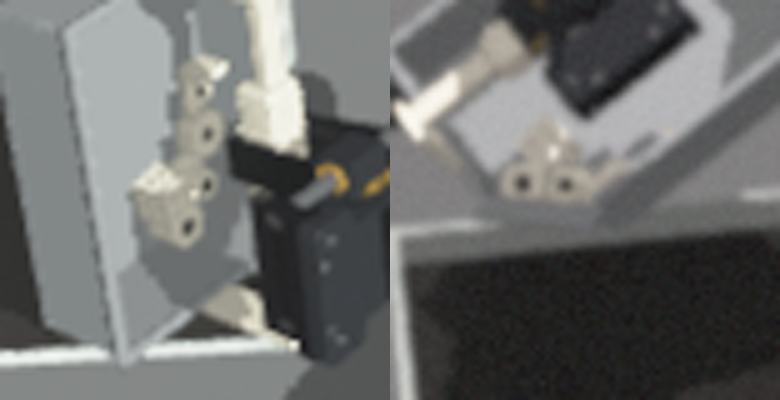

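```bash
python3 -c "
from h import *
for p in [(195,85),(203,134),(203,185),(155,190),(188,227)]: print('top',p,totexy('top',(382+p[0]/5,196+p[1]/5)).round())
for p in [(132,183),(175,185),(155,145),(215,170),(250,145)]: print('side',p,totexy('side',(268+p[0]/5,216+p[1]/5)).round())
"
```

```text
top (195, 85) [10. 56. 13.]
top (203, 134) [43. 58. 13.]
top (203, 185) [75. 52. 13.]
top (155, 190) [57. 13. 13.]
top (188, 227) [94. 35. 13.]
side (132, 183) [83. 23. 13.]
side (175, 185) [65. 40. 13.]
side (155, 145) [60. 14. 13.]
side (215, 170) [42. 48. 13.]
side (250, 145) [18. 50. 13.]
```

Emit:
{"name": "servo_tool", "arguments": {"series": [{"travel":[0,0,0],"angular":[-0.04,0,0]},{"travel":[0,0,0],"angular":[-0.08,0,0]},{"travel":[0,0,0],"angular":[-0.1,0,0]},{"travel":[0,0,0],"angular":[-0.1,0,0]},{"travel":[0,0,0],"angular":[-0.05,0,0]}]}}

```text
time: 17.6
position: [0.5211, -0.2645, 0.2293]
tool_rot: [-2.822, -0.416, -0.782]
ft_force: [0.4, -0.2, -4.2]
grip_width: 0.271
```

Emit:
{"name": "servo_tool", "arguments": {"series": [{"travel":[0,0,0],"angular":[0,0,0]},{"travel":[0,0,0],"angular":[0,0,0]},{"travel":[0,0,0],"angular":[0,0,0]},{"travel":[0,0,0],"angular":[0,0,0]}]}}

```text
time: 18.0
position: [0.5211, -0.2674, 0.228]
tool_rot: [-2.82, -0.411, -0.78]
ft_force: [-1.0, 0.3, -4.6]
grip_width: 0.272
```

```bash
python3 look.py 15
```

```text
tilt 32.3921966660426 pos [ 0.521 -0.267  0.228] q [ 1.07  0.03 -0.31  1.86 -0.59  1.13 -0.29] [-1.   0.3 -4.6] 23.681037059478502
tilt x,y deg [31.9  7.1] corner [ 0.502 -0.314  0.111]
top crop origin 392 195 [[1, 16], [54, 337], [264, -75], [289, 178], [225, 273]]
side crop origin 269 220 [[288, -160], [10, 60], [411, -15], [178, 170], [78, 172]]
```

View pics/l15.png

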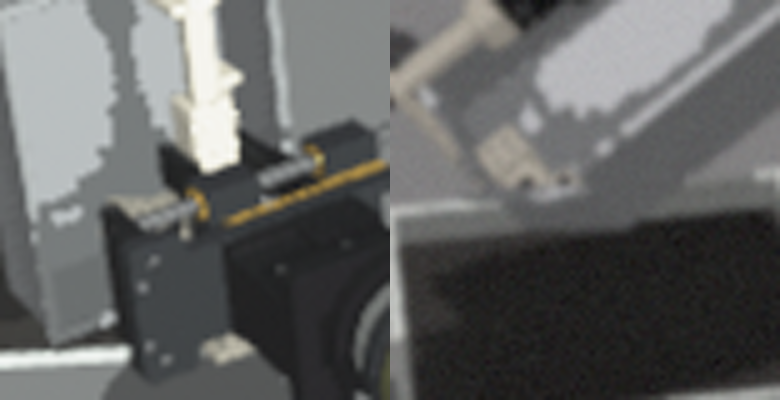

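Emit:
{"name": "servo_tool", "arguments": {"series": [{"travel":[0,0,0],"angular":[0.04,0,0]},{"travel":[0,0,0],"angular":[0.07,0,0]},{"travel":[0,0,0],"angular":[0.07,0,0]},{"travel":[0,0,0],"angular":[0.07,0,0]},{"travel":[0,0,0],"angular":[0.07,0,0]}]}}

```text
time: 18.6
position: [0.5212, -0.268, 0.2283]
tool_rot: [-2.522, -0.489, -0.648]
ft_force: [0.7, 0.4, -3.1]
grip_width: 0.271
```

Emit:
{"name": "servo_tool", "arguments": {"series": [{"travel":[0,0,0],"angular":[0.05,0,0]},{"travel":[0,0,0],"angular":[0,0,0]},{"travel":[0,0,0],"angular":[0,0,0]},{"travel":[0,0,0],"angular":[0,0,0]},{"travel":[0,0,0],"angular":[0,0,0]}]}}

```text
time: 19.1
position: [0.5211, -0.2663, 0.2291]
tool_rot: [-2.477, -0.501, -0.629]
ft_force: [0.2, -0.7, -3.6]
grip_width: 0.271
```

```bash
python3 look.py 16
```

```text
tilt 41.352393124192815 pos [ 0.521 -0.266  0.229] q [ 1.09  0.33 -0.29  1.6  -0.6   1.48 -0.24] [ 0.2 -0.7 -3.6] 23.585610592711436
tilt x,y deg [35.  28.1] corner [ 0.498 -0.28   0.104]
top crop origin 382 196 [[69, 33], [124, 361], [264, -89], [293, 161], [250, 266]]
side crop origin 268 216 [[267, -175], [-14, 48], [425, 16], [197, 198], [86, 188]]
```

View pics/l16.png

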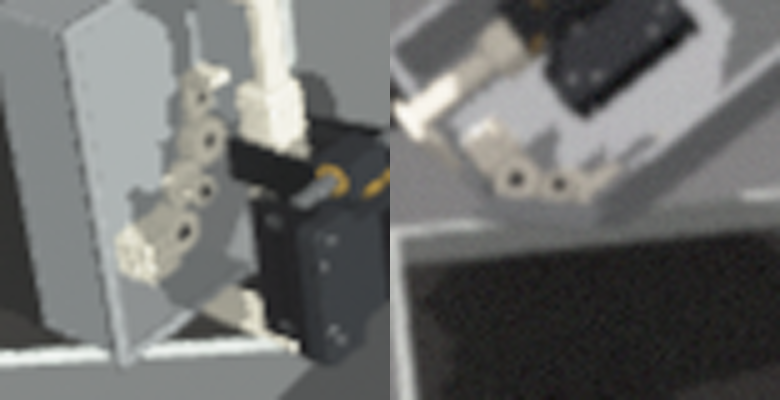

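Emit:
{"name": "servo_tool", "arguments": {"series": [{"travel":[0,0,0],"angular":[-0.06,0,0]},{"travel":[0,0,0],"angular":[-0.12,0,0]},{"travel":[0,0,0],"angular":[-0.12,0,0]},{"travel":[0,0,0],"angular":[-0.12,0,0]},{"travel":[0,0,0],"angular":[-0.12,0,0]}]}}

```text
time: 19.7
position: [0.5207, -0.2661, 0.2292]
tool_rot: [-2.981, -0.361, -0.857]
ft_force: [0.4, -0.2, -4.0]
grip_width: 0.274
```

Emit:
{"name": "servo_tool", "arguments": {"series": [{"travel":[0,0,0],"angular":[-0.12,0,0]},{"travel":[0,0,0],"angular":[-0.06,0,0]},{"travel":[0,0,0],"angular":[0,0,0]}]}}

```text
time: 20.0
position: [0.5203, -0.2625, 0.2278]
tool_rot: [2.859, 0.281, 0.848]
ft_force: [-0.4, 0.7, -3.9]
grip_width: 0.271
```

```bash
python3 look.py 17
```

```text
tilt 33.91290217562581 pos [ 0.52  -0.262  0.228] q [ 1.03 -0.23 -0.4   2.1  -0.5   0.77 -0.48] [-0.4  0.7 -3.9] 23.61423909991587
tilt x,y deg [ 32.3 -13.1] corner [ 0.498 -0.337  0.127]
top crop origin 400 195 [[-50, -5], [6, 310], [248, -59], [274, 199], [197, 281]]
side crop origin 269 220 [[313, -127], [37, 92], [389, -46], [153, 141], [70, 162]]
```

View pics/l17.png

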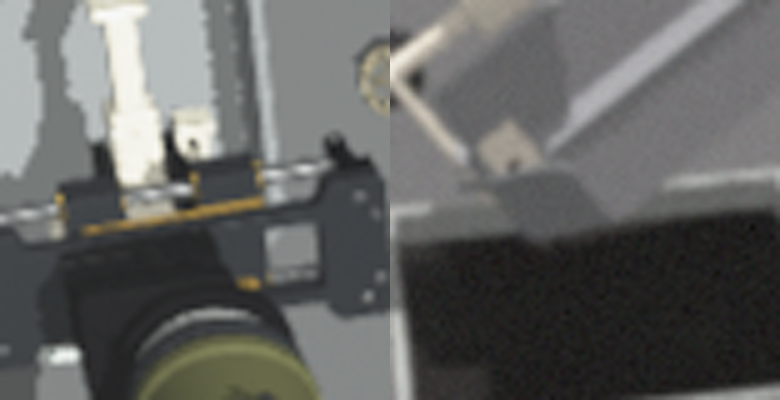

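```bash
python3 -c "
from h import *
print(totexy('top',(400+195/5,195+130/5)).round())
print(totexy('side',(269+120/5,220+145/5)).round())"
```

```text
[32. 42. 13.]
[ 82. -54.  13.]
```

Emit:
{"name": "servo_tool", "arguments": {"series": [{"travel":[0,0,0],"angular":[0.04,0,0]},{"travel":[0,0,0],"angular":[0.08,0,0]},{"travel":[0,0,0],"angular":[0.08,0,0]},{"travel":[0,0,0],"angular":[0.08,0,0]},{"travel":[0,0,0],"angular":[0.08,0,0]}]}}

```text
time: 20.6
position: [0.5209, -0.2692, 0.2286]
tool_rot: [-2.809, -0.413, -0.776]
ft_force: [0.5, 0.6, -4.6]
grip_width: 0.274
```

Emit:
{"name": "servo_tool", "arguments": {"series": [{"travel":[0,0,0],"angular":[0.08,0,0]},{"travel":[0,0,0],"angular":[0.08,0,0]},{"travel":[0,0,0],"angular":[0.08,0,0]},{"travel":[0,0,0],"angular":[0.08,0,0]},{"travel":[0,0,0],"angular":[0.04,0,0]}]}}

```text
time: 21.1
position: [0.521, -0.271, 0.2266]
tool_rot: [-2.476, -0.495, -0.629]
ft_force: [-0.7, -0.5, -4.6]
grip_width: 0.272
```

```bash
python3 look.py 18
```

```text
tilt 41.479345255495225 pos [ 0.521 -0.271  0.227] q [ 1.07  0.34 -0.27  1.59 -0.6   1.48 -0.23] [-0.7 -0.5 -4.6] 23.63142121887143
tilt x,y deg [35.  28.3] corner [ 0.498 -0.285  0.102]
top crop origin 384 196 [[68, 32], [120, 360], [262, -87], [289, 162], [246, 266]]
side crop origin 268 218 [[269, -178], [-13, 45], [426, 16], [197, 197], [86, 186]]
```

View pics/l18.png

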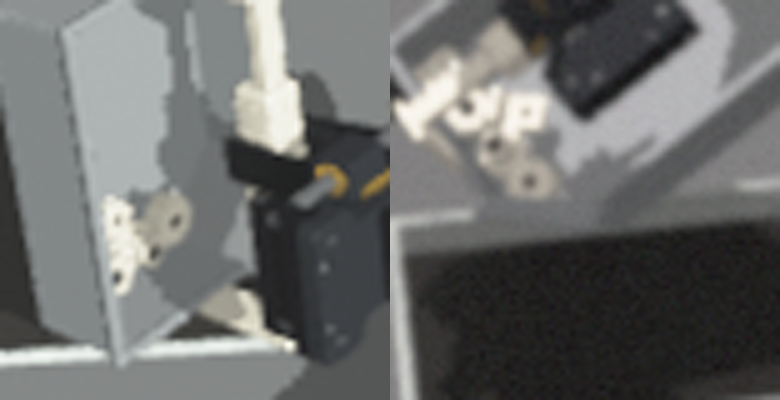

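Emit:
{"name": "servo_tool", "arguments": {"series": [{"travel":[0,0,0],"angular":[0.02,-0.04,0]},{"travel":[0,0,0],"angular":[0.03,-0.06,0]},{"travel":[0,0,0],"angular":[0.03,-0.06,0]},{"travel":[0,0,0],"angular":[0.03,-0.06,0]},{"travel":[0,0,0],"angular":[0.03,-0.04,0]}]}}

```text
time: 21.7
position: [0.5221, -0.2676, 0.2289]
tool_rot: [-2.436, -0.62, -0.261]
ft_force: [0.6, 0.6, -2.7]
grip_width: 0.274
```

Emit:
{"name": "servo_tool", "arguments": {"series": [{"travel":[0,0,0],"angular":[0.02,0,0]},{"travel":[0,0,0],"angular":[0,0,0]},{"travel":[0,0,0],"angular":[0,0,0]},{"travel":[0,0,0],"angular":[0,0,0]}]}}

```text
time: 22.1
position: [0.5205, -0.2674, 0.2285]
tool_rot: [-2.417, -0.616, -0.255]
ft_force: [-0.0, 0.1, -4.0]
grip_width: 0.278
```

```bash
python3 look.py 19
```

```text
tilt 38.12373349412435 pos [ 0.52  -0.267  0.229] q [ 0.93  0.51 -0.27  1.33 -0.4   1.72 -0.39] [-0.   0.1 -4. ] 24.16858198934389
tilt x,y deg [22.3 33.8] corner [ 0.471 -0.287  0.112]
top crop origin 385 203 [[38, 9], [170, 355], [196, -112], [286, 140], [271, 252]]
side crop origin 260 216 [[299, -164], [-3, 25], [457, 43], [221, 198], [103, 178]]
```

View pics/l19.png

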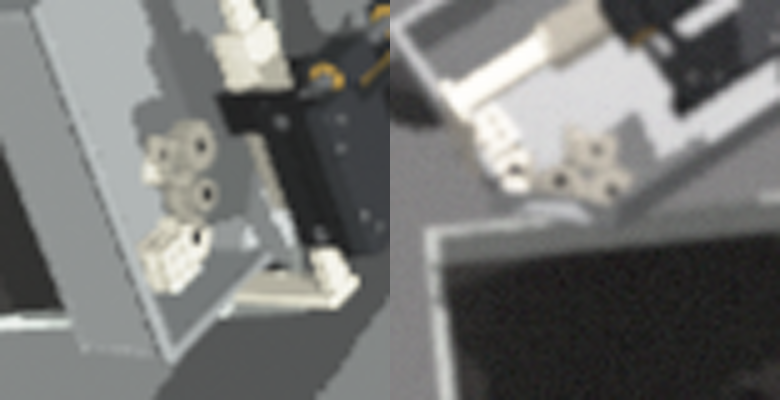

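```bash
python3 -c "
from h import *
for h in (.008,.02):
  for p in [(192,145),(157,160),(190,193),(190,232),(160,265)]: print('top',h,p,totexy('top',(385+p[0]/5,203+p[1]/5),h).round()[:2], end=' ')
  print()
  for p in [(208,150),(223,188),(172,180),(125,172),(105,130)]: print('side',h,p,totexy('side',(260+p[0]/5,216+p[1]/5),h).round()[:2],end=' ')
  print()
"
```

```text
top 0.008 (192, 145) [48. 58.] top 0.008 (157, 160) [39. 25.] top 0.008 (190, 193) [70. 42.] top 0.008 (190, 232) [89. 30.] top 0.008 (160, 265) [91. -3.] 
side 0.008 (208, 150) [38. 36.] side 0.008 (223, 188) [43. 59.] side 0.008 (172, 180) [64. 39.] side 0.008 (125, 172) [82. 20.] side 0.008 (105, 130) [78. -6.] 
top 0.02 (192, 145) [40. 43.] top 0.02 (157, 160) [32. 11.] top 0.02 (190, 193) [62. 27.] top 0.02 (190, 232) [80. 16.] top 0.02 (160, 265) [ 82. -17.] 
side 0.02 (208, 150) [40. 39.] side 0.02 (223, 188) [45. 62.] side 0.02 (172, 180) [65. 42.] side 0.02 (125, 172) [84. 24.] side 0.02 (105, 130) [80. -3.]
```

Emit:
{"name": "servo_tool", "arguments": {"series": [{"travel":[0,0,0],"angular":[0,0,0]},{"travel":[0,0,0],"angular":[0,0,0]},{"travel":[0,0,0],"angular":[0,0,0]},{"travel":[0,0,0],"angular":[0,0,0]},{"travel":[0,0,0],"angular":[0,0,0]}]}}

```text
time: 22.7
position: [0.521, -0.2667, 0.2284]
tool_rot: [-2.415, -0.618, -0.253]
ft_force: [-0.3, -0.0, -3.9]
grip_width: 0.269
```

```bash
python3 look.py 20; python3 -c "
from h import *
a=cv2.imread('pics/t0.png') if 0 else cv2.imread('pics/top0.png');b=cv2.imread('pics/t20.png')
d=cv2.absdiff(a,b).max(2);cv2.imwrite('pics/d20.png',d)
o,T=tote('t');print(((o+T@[.0881,.0631,.042])).round(3))"
```

```text
tilt 38.15655959974941 pos [ 0.521 -0.267  0.228] q [ 0.93  0.51 -0.27  1.33 -0.4   1.72 -0.39] [-0.3 -0.  -3.9] 23.383576202257316
tilt x,y deg [22.3 33.8] corner [ 0.472 -0.286  0.112]
top crop origin 384 203 [[42, 8], [174, 354], [199, -113], [289, 139], [275, 250]]
side crop origin 260 216 [[299, -165], [-2, 24], [458, 42], [223, 198], [105, 177]]
[ 0.466 -0.323  0.132]
```

View pics/s20.png

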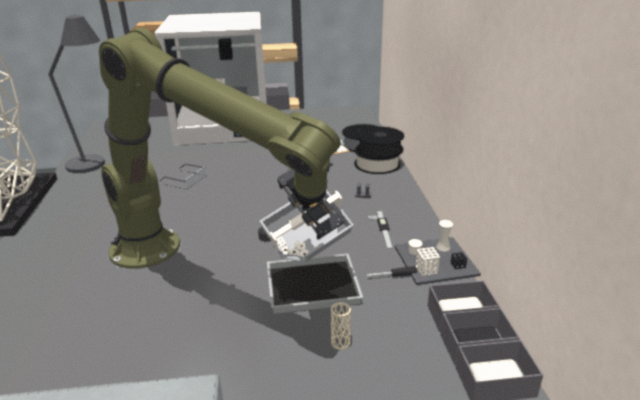

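View pics/t20.png

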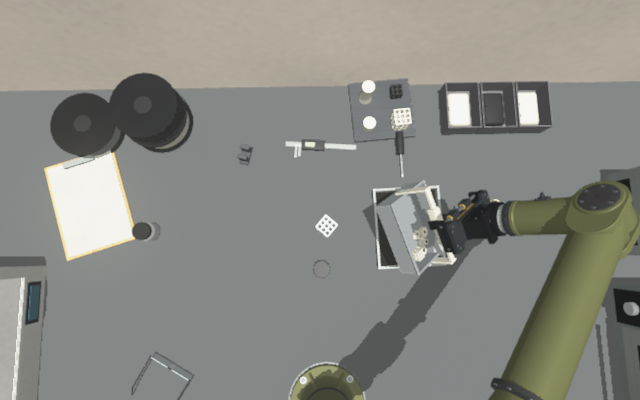

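View pics/l20.png

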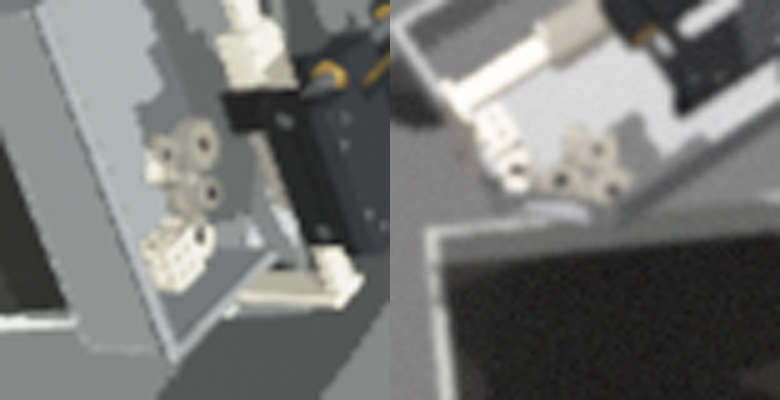

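```bash
python3 -c "
from bench import ctrl
print(ctrl.close_job())"
```

```text
the job is handed in; nothing more can be done
None
```

I picked up the tote by its handle grip at 36 N, carried it level to the tray and tipped it about 38° towards the pour corner. I handed it in at 22.7 s, still holding the tote tilted.

**First grasp missed:** the fingertips sat about 20 mm higher than the stated tool geometry implied. The jaws slipped off the bar's top and closed above it, pushing on it with about 11 N at most. I backed off, the pictures showed the tote had not moved, and I grasped again lower. I gripped about 12 mm off the handle's centre towards the tote's -x end, to reduce the twist when tilted.

**Packing the parts:** after the first tilt the parts were queued along one wall, with the angle bracket about 60 mm from the corner. I rocked the tilt twice: the first rock left the bracket in place, and the second, with a steeper tilt along y, packed them closer.

**Last checks:**
- **Parts:** all five are packed together in the corner. By my pixel estimates four are within about 40 mm of the corner point. The cube, lying against the +x wall behind another part, is about 55 mm away.
- **Tote:** the pour corner is above the tray at about (0.47, -0.29), 0.11 m up, so the tote is clear of it. Nothing spilled. Tilt and opening held steady at 23–24 mm, so I saw no slip.
- **Bystanders:** the other things look unmoved in both views, judged by eye.

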